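# Set out the lens cells and fit the matching flange

## Robot

A 7-joint arm with a two-finger parallel gripper is mounted at the origin on the work surface. World frame = base frame: x ahead of the robot, y to its left, z up, the work surface at z = 0. Lengths are in m, angles in rad, forces in N, time in s.
With the tool pointing down it reaches from about 0.425 to 0.875 m from the base axis. Payload 8.4 kg.
Tool frame: the origin (TCP) lies between the finger pads; the fingertips stand 22 mm ahead of it and the grasp point (between the pads) lies 3 mm ahead of it; z points along the fingers, x is the direction in which the jaws open and shut, and the axes are right-handed (so a half turn about z gives the same grasp; the last joint's range is limited). The gripper opens to 85 mm and grips with 20 to 120 N. Pads are 22 mm wide; open, the fingers measure 114 mm over their backs; the gripper's body (76 mm by 85 mm) begins 54 mm behind the grasp point. The pads swing forward as they close: fully open they stand 13 mm farther back than shut.
Start: joints at [-1.357, 0.333, 0.04, 1.465, -0.013, 1.343, -0.059], TCP at [0.2, 0.618, 0.253] pointing down, gripper open.
Joint ranges: [-2.58, 2.58], [-0.38, 2.09], [-1.3, 1.39], [0.25, 2.4], [-1.5, 4.64], [0.08, 2.09], [-2.65, 2.65]. Speed limits (rad/s): [2.22, 2.22, 2.79, 2.79, 3.14, 3.14, 3.14].

## Interface

Orientations are given as a unit quaternion [w, x, y, z].
In Python, from rig import observe, capture, camera_params, job_done, boxes_of, cut_out gives the robot as it stands.
- The arm moves only by the tool drive_tool, never from a script. Its argument "increments" is a list of rows, each a list of 3 entries, a list of its own where there are three numbers: the turn, a rotation vector about the tool's x, y, z in rad, then the shift along the tool's x, y, z in mm, then the closure, from -1 (fully open) to 1 (shut). A call has 1 to 5 rows; each row is the pose to reach, as a shift and turn from the pose commanded when the call began, along the tool's axes at that moment; what a row does not reach only later rows make up. A row lasts 1/8 s, in which the tool goes at most 62.5 mm and 10.7 degrees, less where a joint would pass 70% of its speed; a pose out of reach is approached as far as the arm can. A call with a gripper value outside its range is refused whole. The fingers move at their own pace and stop on an object; "force" is the grip in N (left out, the last holds). Time passes only in rows, so rows that repeat a pose let the fingers close. It gives the time, the measured TCP pose, the force and the opening at its end, in the units of the state.
- observe(): the state, without advancing time (a new reading comes with each control period).
- capture(name): name is "scene" or "top" or "wrist"; returns the picture (400x640x3 uint8, blue, green, red); there is no depth.
- camera_params(name): a dict with "fx", "fy", "cx", "cy" (pixels), "T" (4x4, takes a point from camera to world coordinates); the wrist camera has in their place "T_tool_cam" (4x4, takes a point from camera to tool coordinates, whose origin is the TCP and whose axes are the tool frame's). Camera axes: x right, y down, z forward; pixel columns grow to the right and rows downward; lengths in m; the calibration is good to about 2 mm. The wrist camera is an equidistant fisheye: a pixel r from the principal point sees the ray r / f radians off the axis. A picture is of the moment at which its call begins: read the wrist's pose just before it. camera_params takes no time and is no camera call.
- job_done(): hands the job in, once; it reports no verdict.
Trained networks look in the newest picture that a camera, given by its name, has taken for a name from the list of things; names that differ only in an ending like _2 or _b are one class to them, and where a whole thing is asked for, a point or a joint stands for the part that bears it (a point fixed in the world has none). Each returns a list of dicts, best first, with "score" (0 to 1); they miss things now and then, are a little off and sometimes report something else, mostly with a low value. They report only what shows in the picture. A call takes as long as a camera call. They do not tell look-alikes from the thing itself.
- boxes_of(name, camera): "extent" ([left, top, right, bottom] in pixels, round what is visible of it).
- cut_out(name, camera): "mask" (400x640 bool, what is visible of it) and "extent" ([left, top, right, bottom] in pixels, round what is visible of it).
The state is a dict: "time": time; "joint_pos": joint angles; "dq": joint speeds; "tau": joint torques, N m; "position": TCP position; "tcp_rot": TCP orientation; "force": force on the tool from outside, world axes, zero at the start; "wrist_torque": the same for the moment, N m; "gripper_width": opening from 0.0 (shut) to 1.0 (fully open).
Only numpy, scipy, OpenCV 4.12 (cv2) and the standard library are available. Lean on these libraries where they do the work, as an engineer would, in place of code of your own. Each camera call takes 0.05 s, during which the arm holds its last target.

## Task

On the optics bench, first fit the adapter flange whose holes match the studs on the grey stud plate so that it lies flat on the plate with the studs through its holes, and leave the other flange where it stands. Then stand the brass lens cells, lens face up, in the middle of the white pads of their size, one after another: the large cell on the large pad, then the medium on the medium pad, and last the small on the small pad. Set each cell down rather than dropping it, for the lenses are fragile.

Things in the scene. Friction and masses are not known exactly. Their poses are not given: they have to be found in the camera images.
- flange_four_mid (a point): Loose aluminium adapter flange with FOUR holes: square plate 72 x 72 x 8 mm with a plain round hub (32 mm diameter, 36 mm high) standing on its middle, 44 mm tall in all, about 0.2 kg. Four through holes of 12.5 mm diameter at (+-23, +-23) mm, so it looks the same after each quarter turn. Starts hub up on the mat, its underside at z = 0. This point is on the hub axis, half-way up (22 mm above the underside); x and y parallel to the plate's edges, z up along the hub.
- flange_three_mid (a point): Loose aluminium adapter flange of the same plate and hub sizes (72 x 72 x 8 mm, hub 32 mm diameter, 44 mm tall in all) but with THREE 12.5 mm holes in a triangle, 26 mm from the middle; it does not fit the studs. Point on the hub axis, 22 mm above the underside; z up.
- stud_plate: Fixed grey square plate 84 x 84 x 10 mm lying on the mat with four upright steel studs at (+-23, +-23) mm from its middle, each 6.5 mm in diameter and 15 mm tall (the last 6 mm tapered), so their tips are 25 mm above the mat. Origin: middle of its underside, on the mat; x and y parallel to its edges, z up. A fitted flange lies flat on the plate's top, 10 mm above the mat, with 3 mm play around each stud.
- cell_large_mid (a point): Loose large lens cell: upright brass barrel with dark bands and a dark lens face on top, 58 mm outer diameter, 32 mm tall, about 0.2 kg; standing on the mat, underside at z = 0. Point on its axis, half-way up (16 mm above the underside); z up.
- cell_medium_mid (a point): Loose medium lens cell: upright brass barrel with dark bands and a dark lens face on top, 44 mm outer diameter, 32 mm tall, about 0.12 kg; standing on the mat, underside at z = 0. Point on its axis, half-way up (16 mm above the underside); z up.
- cell_small_mid (a point): Loose small lens cell: upright brass barrel with dark bands and a dark lens face on top, 30 mm outer diameter, 32 mm tall, about 0.06 kg; standing on the mat, underside at z = 0. Point on its axis, half-way up (16 mm above the underside); z up.
- pad_large: Fixed large white round pad, flat top with a thin grey circle in the middle, 88 mm in diameter, 10 mm high, lying on the mat. Origin: middle of its underside (its top is 10 mm above); z up.
- pad_medium: Fixed medium white round pad, flat top with a thin grey circle in the middle, 68 mm in diameter, 10 mm high, lying on the mat. Origin: middle of its underside (its top is 10 mm above); z up.
- pad_small: Fixed small white round pad, flat top with a thin grey circle in the middle, 48 mm in diameter, 10 mm high, lying on the mat. Origin: middle of its underside (its top is 10 mm above); z up.
There are look-alikes about, which are no part of the job. Leave any orange look-alike of the part that bears flange_four_mid alone.

How it is judged:
On the way, in this order (a step that is already met when the one before it is completed fails the run):
1. the four-hole flange lies flat on the stud plate, over the studs, released (horizontal distance between flange_four_mid and stud_plate below 0.008 m and z of flange_four_mid in the frame of stud_plate below 0.036 m and angle between flange_four_mid's own z axis and vertical below 0.1 rad and contact force between the fingers and flange_four below 0.2 N), for 0.2 s.
2. the large cell stands on the large pad, released (horizontal distance between cell_large_mid and pad_large below 0.012 m and z of cell_large_mid in the frame of pad_large between 0.022 and 0.03 m and angle between cell_large_mid's own z axis and vertical below 0.15 rad and contact force between the fingers and cell_large below 0.2 N), for 0.2 s.
3. the medium cell stands on the medium pad, released (horizontal distance between cell_medium_mid and pad_medium below 0.012 m and z of cell_medium_mid in the frame of pad_medium between 0.022 and 0.03 m and angle between cell_medium_mid's own z axis and vertical below 0.15 rad and contact force between the fingers and cell_medium below 0.2 N), for 0.2 s.
4. the small cell stands on the small pad, released (horizontal distance between cell_small_mid and pad_small below 0.012 m and z of cell_small_mid in the frame of pad_small between 0.022 and 0.03 m and angle between cell_small_mid's own z axis and vertical below 0.15 rad and contact force between the fingers and cell_small below 0.2 N), for 0.2 s.
At the end, for the whole second after the job is handed in: Four-hole flange flat on the stud plate, studs through its holes (within 8 mm, 0.1 rad, 4 mm of seated height); each cell upright (0.15 rad), lens face up, on the pad of its own size, within 12 mm of the pad's centre; all released and at rest (all of step 1 and all of step 2 and all of step 3 and all of step 4 and linear speed of each of flange_four, cell_large, cell_medium, cell_small below 0.02 m/s); the robot touches nothing.
It fails at once if the three-hole flange is moved by more than 25 mm (distance of flange_three_mid from where it was at the start of the episode above 0.025 m).
It fails at once if the large cell is let go in the air (20 mm or more above a pad's top) (height (world z) of cell_large_mid above 0.046 m and contact force between the fingers and cell_large below 0.02 N).
It fails at once if the medium cell is let go in the air (20 mm or more above a pad's top) (height (world z) of cell_medium_mid above 0.046 m and contact force between the fingers and cell_medium below 0.02 N).
It fails at once if the small cell is let go in the air (20 mm or more above a pad's top) (height (world z) of cell_small_mid above 0.046 m and contact force between the fingers and cell_small below 0.02 N).
It also fails if it takes over 109 s, if anything falls off the work surface, if the arm or the gripper's body presses on something with over 40 N, if the wrist force passes 120 N, or if a joint passes its speed limit or range.

## Working session

There is one attempt and no reset: what is moved stays moved. The work goes in short steps, Python scripts to look and compute and a tool call to move; the robot and the scene stay as the last step left them, time stands still between calls to the robot, and variables do not carry over. Pictures are saved under pics/ and viewed, and the job is handed in when it is done.

Besides the shell and the picture viewer there is one more tool, called by a JSON object that holds its "fn" and its "kwargs", one argument or row to a line. drive_tool: Moves the arm, as the interface text tells. Its arguments: {"type":"object","properties":{"increments":{"type":"array","items":{"type":"array"}},"force":{"type":"number"}},"required":["increments"]}

```bash
mkdir -p pics; ls; cat > h.py <<'E'
import numpy as np, cv2
from rig import *
from scipy.spatial.transform import Rotation as R
def RT(s):
    q=s['tcp_rot']; return R.from_quat([q[1],q[2],q[3],q[0]]).as_matrix(), np.array(s['position'])
def px2w(cam,uv,z):
    p=camera_params(cam); 
    if cam=='wrist':
        r,t=RT(observe()); T=np.array(p['T_tool_cam']); M=np.eye(4); M[:3,:3]=r; M[:3,3]=t; T=M@T
        d=np.array([(uv[0]-p['cx'])/p['fx'],(uv[1]-p['cy'])/p['fy']]); th=np.linalg.norm(d)
        ray=np.array([*(d/max(th,1e-9)*np.sin(th)),np.cos(th)])
    else:
        T=np.array(p['T']); ray=np.array([(uv[0]-p['cx'])/p['fx'],(uv[1]-p['cy'])/p['fy'],1.])
    d=T[:3,:3]@ray; o=T[:3,3]; return o+d*(z-o[2])/d[2]
def w2px(cam,P):
    p=camera_params(cam)
    if cam=='wrist':
        r,t=RT(observe()); T=np.array(p['T_tool_cam']); M=np.eye(4); M[:3,:3]=r; M[:3,3]=t; T=M@T
    else: T=np.array(p['T'])
    c=T[:3,:3].T@(np.array(P)-T[:3,3])
    if cam=='wrist':
        n=np.hypot(c[0],c[1]); th=np.arctan2(n,c[2]); return np.array([p['cx']+p['fx']*th*c[0]/n,p['cy']+p['fy']*th*c[1]/n])
    return np.array([p['cx']+p['fx']*c[0]/c[2],p['cy']+p['fy']*c[1]/c[2]])
NAMES=['flange_four_mid','flange_three_mid','stud_plate','cell_large_mid','cell_medium_mid','cell_small_mid','pad_large','pad_medium','pad_small']
E
python3 - <<'E'
from h import *
np.set_printoptions(precision=4,suppress=True)
print(observe())
for c in ['scene','top','wrist']:
    cv2.imwrite(f'pics/a_{c}.png',capture(c)); p=camera_params(c); print(c,{k:np.array(v) for k,v in p.items()})
for n in NAMES:
    for c in ['top','scene']:
        print(n,c,[(np.round(d['extent']).tolist(),round(d['score'],2)) for d in boxes_of(n,c)])
E
```

```text
pics
{'time': 0.0, 'joint_pos': array([-1.3572,  0.3339,  0.0399,  1.4663, -0.0134,  1.3433, -0.0585]), 'dq': array([-0.0005,  0.0012, -0.0015, -0.0005,  0.0011, -0.0013, -0.0001]), 'tau': array([  0.0007, -65.856 ,   1.3662, -40.5568,   0.0169,   0.0128,
        -0.    ]), 'position': array([0.1999, 0.618 , 0.2524]), 'tcp_rot': array([ 0.0006,  0.8086,  0.5883, -0.0007]), 'force': array([0.4252, 0.3454, 0.0037]), 'wrist_torque': array([-0.0196,  0.0281,  0.0195]), 'gripper_width': 0.9992944306666025}
scene {'fx': array(388.8284), 'fy': array(388.8284), 'cx': array(316.6276), 'cy': array(199.8617), 'T': array([[ 0.7184,  0.5265, -0.4546,  0.8563],
       [ 0.6956, -0.5429,  0.4705, -0.4934],
       [ 0.0009, -0.6543, -0.7563,  0.7307],
       [ 0.    ,  0.    ,  0.    ,  1.    ]])}
top {'fx': array(427.3183), 'fy': array(427.3183), 'cx': array(324.2188), 'cy': array(205.0861), 'T': array([[ 0.008 , -0.999 ,  0.0448,  0.3632],
       [-1.    , -0.0082, -0.0039, -0.0324],
       [ 0.0043, -0.0448, -0.999 ,  1.1975],
       [ 0.    ,  0.    ,  0.    ,  1.    ]])}
wrist {'fx': array(309.
[... 945 characters left out ...]
, ([203.0, 191.0, 228.0, 213.0], 0.67)]
cell_large_mid scene [([404.0, 165.0, 429.0, 190.0], 0.78)]
cell_medium_mid top [([343.0, 107.0, 361.0, 122.0], 0.48)]
cell_medium_mid scene [([375.0, 264.0, 391.0, 292.0], 0.56)]
cell_small_mid top [([403.0, 200.0, 416.0, 208.0], 0.66)]
cell_small_mid scene [([383.0, 133.0, 406.0, 149.0], 0.62), ([240.0, 249.0, 255.0, 262.0], 0.56)]
pad_large top [([260.0, 95.0, 288.0, 127.0], 0.72)]
pad_large scene [([424.0, 213.0, 461.0, 240.0], 0.85)]
pad_medium top [([205.0, 191.0, 231.0, 213.0], 0.62)]
pad_medium scene [([385.0, 133.0, 408.0, 151.0], 0.73)]
pad_small top [([266.0, 192.0, 284.0, 207.0], 0.49)]
pad_small scene [([352.0, 164.0, 369.0, 185.0], 0.63)]
```

View pics/a_top.png

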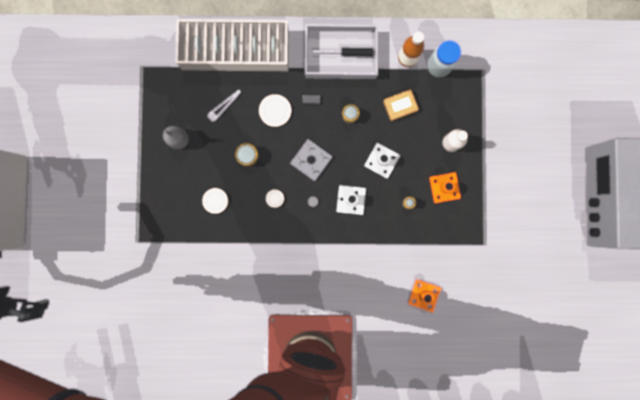

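View pics/a_scene.png

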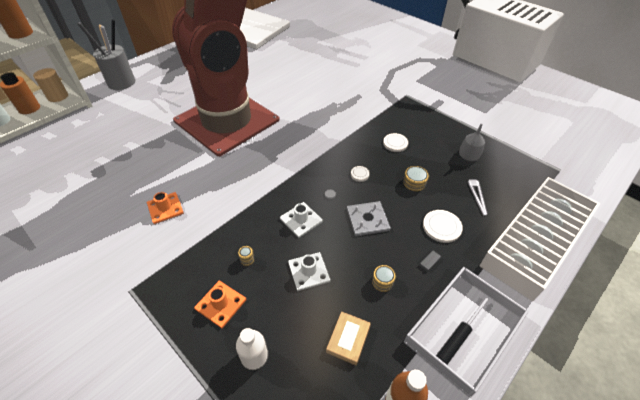

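View pics/a_wrist.png

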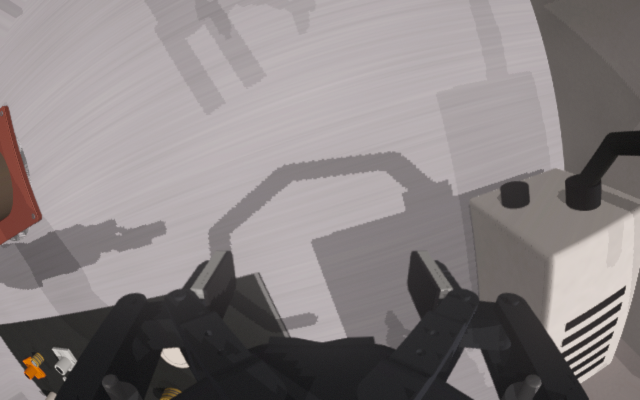

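```bash
python3 - <<'E'
import cv2
i=cv2.imread('pics/a_top.png')[85:325,190:470]
cv2.imwrite('pics/a_topz.png',cv2.resize(i[:200],None,fx=2.85,fy=2.85,interpolation=cv2.INTER_CUBIC))
E
```

```text
(no output)
```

View pics/a_topz.png

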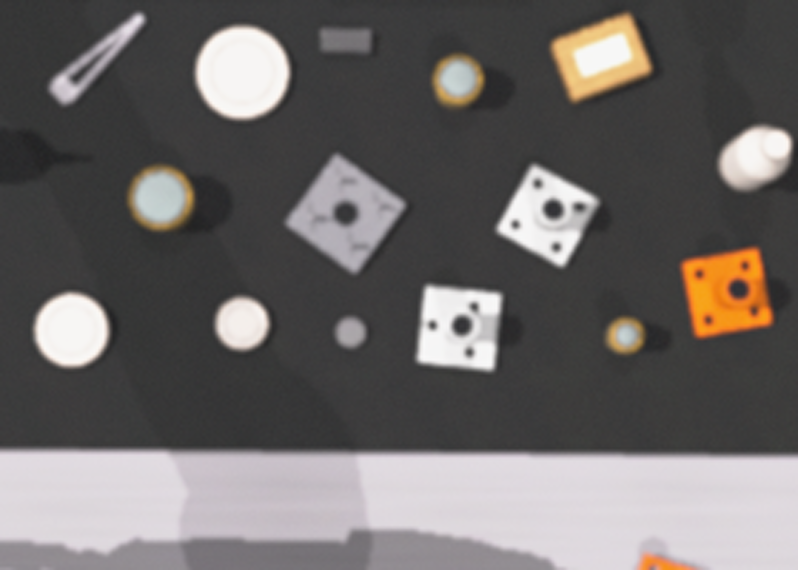

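The top picture shows these pieces:

| Thing | Top picture pixel | Note |
|---|---|---|
| White flange, four holes | (382,160) | chosen for the job |
| White flange, three holes | (351,200) | leave where it stands |
| Orange look-alikes | (445,187), (425,296) | leave alone |
| Stud plate | (311,160) | |
| Cells, large / medium / small | (247,154) / (350,113) / (409,203) | |
| Pads, large / medium / small | (275,111) / (215,201) / (275,199) | |
| Grey disc and grey block | (313,202), (311,99) | distractors |

Next I'll measure them.

```bash
cat > meas.py <<'E'
from h import *
np.set_printoptions(precision=4,suppress=True)
i=cv2.imread('pics/a_top.png'); K=4
def crop(c,h=24):
    x,y=c; return cv2.resize(i[y-h:y+h,x-h:x+h],None,fx=K,fy=K,interpolation=cv2.INTER_CUBIC)
def full(p,c,h=24): return np.array([(p[0]+.5)/K-.5+c[0]-h,(p[1]+.5)/K-.5+c[1]-h])
def meas(name,c,z,rect,mode='v'):
    a=crop(c); hsv=cv2.cvtColor(a,cv2.COLOR_BGR2HSV)
    t=hsv[...,2] if mode=='v' else hsv[...,1]
    m=(t>105).astype(np.uint8)
    if mode=='cell': m=((hsv[...,2]>90)).astype(np.uint8)
    m=cv2.morphologyEx(m,cv2.MORPH_OPEN,np.ones((5,5)))
    cs,_=cv2.findContours(m,cv2.RETR_EXTERNAL,cv2.CHAIN_APPROX_NONE)
    cc=min(cs,key=lambda q:np.linalg.norm(q.reshape(-1,2).mean(0)-24*K)-0.001*cv2.contourArea(q) if cv2.contourArea(q)>400 else 1e9)
    if rect:
        r=cv2.minAreaRect(cc); b=cv2.boxPoints(r)
        w=np.array([px2w('top',full(p,c),z) for p in b]); e=w[1]-w[0]
        print(name,'ctr',w.mean(0)[:2],'px',full(r[0],c),'sides',[round(np.linalg.norm(w[k]-w[k-1]),4) for k in (1,2)],'yaw',np.degrees(np.arctan2(e[1],e[0]))%90)
    else:
        p,rad=cv2.minEnclosingCircle(cc); M=cv2.moments(cc); q=(M['m10']/M['m00'],M['m01']/M['m00'])
        print(name,px2w('top',full(p,c),z)[:2],px2w('top',full(q,c),z)[:2],'px',full(q,c),'r',rad/K*1.19/427)
meas('four',(382,160),.008,1); meas('three',(351,200),.008,1); meas('plate',(311,160),.010,1)
meas('cL',(247,154),.032,0,'cell');meas('cM',(350,113),.032,0,'cell');meas('cS',(409,203),.032,0,'cell')
meas('pL',(275,111),.01,0);meas('pM',(215,201),.01,0);meas('pS',(275,199),.01,0)
E
python3 meas.py
python3 - <<'E'
import sys; sys.path.insert(0,'.')
from h import *
for n,u,z in [('four hub',(309,258),.044),('plate',(368,219),.01),('cL',(416,173),.032),('cM',(384,271),.032),('cS',(246,249),.032),('pL',(443,226),.01),('pM',(396,142),.01),('pS',(360,174),.01)]: print(n,px2w('scene',u,z)[:2])
s=observe(); print(RT(s))
E
```

```text
four ctr [ 0.5439 -0.1973] px [381.758  160.1521] sides [np.float64(0.0808), np.float64(0.0801)] yaw 61.79129728301444
three ctr [ 0.4325 -0.1105] px [350.6042 199.5975] sides [np.float64(0.08), np.float64(0.0798)] yaw 84.60107129000929
plate ctr [0.5437 0.0017] px [310.7003 159.4974] sides [np.float64(0.0883), np.float64(0.0883)] yaw 54.631272886665485
cL [0.554  0.1787] [0.554  0.1788] px [245.9653 153.9812] r 0.03292341216665799
cM [ 0.6701 -0.1062] [ 0.6708 -0.1063] px [350.0855 112.8036] r 0.02735064631602803
cS [ 0.4254 -0.2675] [ 0.4248 -0.2682] px [408.8324 202.353 ] r 0.020442071820868817
pL [0.6827 0.1047] [0.6827 0.1046] px [274.5416 109.9687] r 0.04738588895954069
pM [0.4271 0.268 ] [0.4271 0.2678] px [214.5805 200.3671] r 0.037904704828731345
pS [0.435  0.1017] [0.435  0.1017] px [274.4116 198.0354] r 0.02736362160229292
four hub [ 0.54276043 -0.19135921]
plate [ 0.5511683 -0.0036864]
cL [0.55417622 0.18067386]
cM [ 0.66977762 -0.10113773]
cS [ 0.42451116 -0.26396757]
pL [0.68897804 0.10128419]
pM [0.43365365 0.26512275]
pS [0.44218889 0.09740392]
(array([[ 3.07689326e-01,  9.51486877e-01,  3.21874806e-05],
       [ 9.51486878e-01, -3.07689326e-01,  9.12268735e-07],
       [ 1.07717560e-05,  3.03452701e-05, -9.99999999e-01]]), array([0.20000664, 0.6184491 , 0.25332987]))
```

```bash
cat >> h.py <<'E'
def go(x,y,z,yawdeg):
    s=observe(); r,t=RT(s); a=np.radians(yawdeg)
    X=np.array([np.cos(a),np.sin(a),0]); Z=np.array([0,0,-1.]); Y=np.cross(Z,X); T=np.stack([X,Y,Z],1)
    rv=R.from_matrix(r.T@T).as_rotvec(); d=r.T@(np.array([x,y,z])-t)*1000
    print('t',round(s['time'],2),'yaw',round(np.degrees(np.arctan2(r[1,0],r[0,0])),2),'turn',np.round(rv,3).tolist(),'shift',np.round(d,1).tolist(),'force',np.round(s['force'],1),'w',round(s['gripper_width'],3))
E
python3 -c "
from h import *
go(.544,-.197,.25,61.8)"
```

```text
t 1.05 yaw 72.08 turn [0.0, -0.0, 0.179] shift [-670.0, 578.2, 3.3] force [-0.3 -0.7 -0.3] w 1.0
```

{"fn": "drive_tool", "kwargs": {
  "increments": [
    [[0,0,0.179],[-670,578,3],-1],
    [[0,0,0.179],[-670,578,3],-1],
    [[0,0,0.179],[-670,578,3],-1],
    [[0,0,0.179],[-670,578,3],-1],
    [[0,0,0.179],[-670,578,3],-1]
  ]
}}

```text
time: 1.68
position: [0.3221, 0.3285, 0.2525]
tcp_rot: [-0.0, 0.858, 0.514, 0.0]
force: [1.2, 0.3, -0.8]
gripper_width: 1.001
```

```bash
python3 -c "
from h import *
print(observe()['position'],observe()['joint_pos'])
go(.544,-.197,.25,61.8)"
```

```text
[0.32207867 0.32853498 0.25247978] [-1.12183282 -0.06586076  0.2207545   1.91549299  0.01476394  1.28954767
  0.17321854]
t 1.68 yaw 61.81 turn [-0.0, -0.001, 0.0] shift [-358.4, 443.8, 2.1] force [ 1.2  0.3 -0.8] w 1.001
```

{"fn": "drive_tool", "kwargs": {
  "increments": [
    [[0,0,0],[-358,444,2],-1],
    [[0,0,0],[-358,444,2],-1],
    [[0,0,0],[-358,444,2],-1],
    [[0,0,0],[-358,444,2],-1],
    [[0,0,0],[-358,444,2],-1]
  ]
}}

```text
time: 2.3
position: [0.4437, 0.0407, 0.2516]
tcp_rot: [-0.0, 0.858, 0.514, 0.001]
force: [0.8, 0.9, -0.2]
gripper_width: 0.999
```

```bash
python3 -c "
from h import *
print(observe()['position'],observe()['joint_pos'])
go(.544,-.197,.25,61.8)"
```

```text
[0.4437378  0.0407053  0.25155999] [-0.85266751 -0.14486005  0.61126302  1.96154595  0.08533645  1.29861887
  0.80987333]
t 2.3 yaw 61.83 turn [0.0, -0.001, 0.0] shift [-162.2, 200.6, 1.4] force [ 0.8  0.9 -0.2] w 0.999
```

{"fn": "drive_tool", "kwargs": {
  "increments": [
    [[0,0,0],[-162,200,1],-1],
    [[0,0,0],[-162,200,1],-1],
    [[0,0,0],[-162,200,1],-1],
    [[0,0,0],[-162,200,1],-1],
    [[0,0,0],[-162,200,1],-1]
  ]
}}

```text
time: 2.92
position: [0.543, -0.1992, 0.2496]
tcp_rot: [0.001, 0.859, 0.511, -0.002]
force: [-0.2, 0.8, -0.3]
gripper_width: 1.001
```

```bash
python3 -c "
from h import *
print(observe()['position'],observe()['joint_pos'])
go(.544,-.197,.25,61.8)
cv2.imwrite('pics/b_w.png',capture('wrist'))
for n in ['flange_four_mid','stud_plate']: print(n,[(np.round(d['extent']).tolist(),round(d['score'],2)) for d in boxes_of(n,'wrist')])
for P in [(.5439,-.1973,.044),(.5437,.0017,.01)]: print(w2px('wrist',P))
"
```

```text
[ 0.54296244 -0.1992178   0.2496462 ] [-0.52332148  0.26459873  0.95538244  1.68615136 -0.2185759   1.30622366
  1.54651666]
t 2.92 yaw 61.49 turn [0.001, 0.004, -0.005] shift [2.4, -0.1, -0.4] force [-0.2  0.8 -0.3] w 1.001
flange_four_mid [([150.0, 148.0, 215.0, 222.0], 0.9), ([293.0, 141.0, 356.0, 200.0], 0.77), ([98.0, 0.0, 140.0, 19.0], 0.74), ([427.0, 60.0, 498.0, 137.0], 0.3)]
stud_plate [([427.0, 59.0, 499.0, 138.0], 0.95)]
[319.25920107 179.9416944 ]
[462.28533129 100.70723967]
```

View pics/b_w.png

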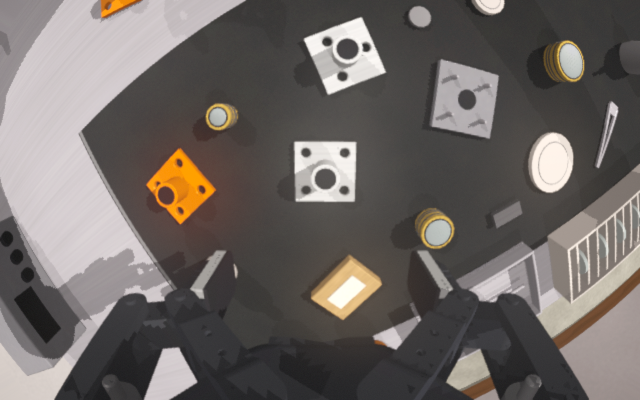

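The wrist picture shows the four-hole white flange centred at (325,172), with one hole at each corner. The three-hole flange is at (345,55), the orange look-alike at (181,187) and the stud plate at (465,98). I'll refine the measurements by rectifying this picture onto the plane.

```bash
cat >> h.py <<'E'
def ortho(img,r,t,c,z,half=.07,res=.00025):
    """world-plane picture at height z round c: col ~ +x, row ~ +y"""
    p=camera_params('wrist'); M=np.eye(4); M[:3,:3]=r; M[:3,3]=t; T=M@np.array(p['T_tool_cam'])
    n=int(2*half/res); g=(np.arange(n)-n/2+.5)*res
    X,Y=np.meshgrid(c[0]+g,c[1]+g); P=np.stack([X,Y,np.full_like(X,z)],-1)-T[:3,3]; C=P@T[:3,:3]
    h=np.hypot(C[...,0],C[...,1])+1e-12; th=np.arctan2(h,C[...,2])
    mx=p['cx']+p['fx']*th*C[...,0]/h; my=p['cy']+p['fy']*th*C[...,1]/h
    return cv2.remap(img,mx.astype(np.float32),my.astype(np.float32),cv2.INTER_CUBIC)
def o2w(uv,c,half=.07,res=.00025): return np.array(c)+(np.array(uv)-half/res+.5)*res
def snap(name):
    r,t=RT(observe()); im=capture('wrist'); cv2.imwrite(f'pics/{name}.png',im); return im,r,t
def rectfit(o,c,thr=110,maxv=256,smax=80):
    hsv=cv2.cvtColor(o,cv2.COLOR_BGR2HSV); m=((hsv[...,2]>thr)&(hsv[...,2]<maxv)&(hsv[...,1]<smax)).astype(np.uint8)
    m=cv2.morphologyEx(m,cv2.MORPH_OPEN,np.ones((7,7))); cs,_=cv2.findContours(m,cv2.RETR_EXTERNAL,cv2.CHAIN_APPROX_NONE)
    cc=max(cs,key=cv2.contourArea); r=cv2.minAreaRect(cc); b=cv2.boxPoints(r); e=b[1]-b[0]
    print('rect ctr',o2w(r[0],c),'size mm',np.array(r[1])*.25,'yaw',np.degrees(np.arctan2(e[1],e[0]))%90); return b
def circfit(o,c,thr=110,sat=None,lo=0):
    hsv=cv2.cvtColor(o,cv2.COLOR_BGR2HSV); m=(hsv[...,2]>thr).astype(np.uint8)
    if sat: m=((hsv[...,1]>sat)&(hsv[...,2]>lo)).astype(np.uint8)
    m=cv2.morphologyEx(m,cv2.MORPH_OPEN,np.ones((7,7))); cs,_=cv2.findContours(m,cv2.RETR_EXTERNAL,cv2.CHAIN_APPROX_NONE)
    cc=max([q for q in cs],key=cv2.contourArea); e=cv2.fitEllipse(cv2.convexHull(cc)); print('circ',o2w(e[0],c),'axes mm',np.array(e[1])*.25)
    return e
E
python3 - <<'E'
from h import *
np.set_printoptions(precision=4,suppress=True)
im,r,t=snap('c_w'); print(t)
c=(.544,-.197); o1=ortho(im,r,t,c,.008); b1=rectfit(o1,c)
c2=(.544,.002); o2=ortho(im,r,t,c2,.010); b2=rectfit(o2,c2,85)
o3=ortho(im,r,t,c,.044); 
for o,b in((o1,b1),(o2,b2)): cv2.polylines(o,[b.astype(int)],True,(0,0,255),1)
cv2.imwrite('pics/c_o.png',cv2.resize(np.hstack([o1,o2,o3]),(798,266)))
E
```

```text
[ 0.5429 -0.1942  0.25  ]
rect ctr [ 0.545  -0.1969] size mm [74.5492 75.4213] yaw 61.355812
rect ctr [0.5446 0.0011] size mm [88.1707 86.0016] yaw 54.54452
```

View pics/c_o.png

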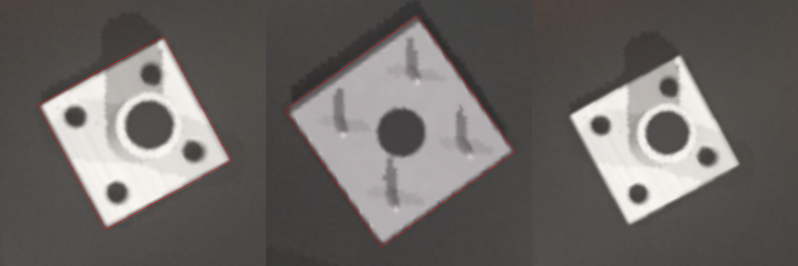

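```bash
python3 -c "
from h import *
go(.5447,-.197,.035,61.5)"
```

```text
t 3.12 yaw 61.88 turn [-0.001, -0.001, 0.007] shift [-2.6, 3.4, 215.1] force [-0.1 -0.1 -0.5] w 1.0
```

{"fn": "drive_tool", "kwargs": {
  "increments": [
    [[0,0,0],[-2.5,3.5,60],-1],
    [[0,0,0],[-2.5,3.5,120],-1],
    [[0,0,0],[-2.5,3.5,170],-1],
    [[0,0,0],[-2.5,3.5,170],-1],
    [[0,0,0],[-2.5,3.5,170],-1]
  ]
}}

```text
time: 3.75
position: [0.5461, -0.1979, 0.0825]
tcp_rot: [0.001, 0.858, 0.514, 0.001]
force: [0.3, -0.0, 0.2]
gripper_width: 1.005
```

```bash
python3 -c "
from h import *
go(.5447,-.197,.035,61.5)"
```

```text
t 3.75 yaw 61.89 turn [0.002, -0.001, 0.007] shift [0.0, -1.8, 47.4] force [ 0.3 -0.   0.2] w 1.005
```

{"fn": "drive_tool", "kwargs": {
  "increments": [
    [[0,0,0],[0,-1,47],-1],
    [[0,0,0],[0,-1,47],-1],
    [[0,0,0],[0,-1,47],1],
    [[0,0,0],[0,-1,47],1],
    [[0,0,0],[0,-1,47],1]
  ],
  "force": 40
}}

```text
time: 4.38
position: [0.5448, -0.198, 0.0344]
tcp_rot: [0.0, 0.858, 0.514, 0.001]
force: [0.2, -0.2, 0.1]
gripper_width: 0.37
```

{"fn": "drive_tool", "kwargs": {
  "increments": [
    [[0,0,0],[0,0,0],1],
    [[0,0,0],[0,0,0],1]
  ]
}}

```text
time: 4.62
position: [0.5448, -0.1981, 0.0345]
tcp_rot: [0.0, 0.858, 0.514, 0.001]
force: [-2.4, 1.9, 9.5]
gripper_width: 0.36
```

```bash
python3 -c "
from h import *
print(observe()['position']);go(.5447,-.197,.15,61.5)"
```

```text
[ 0.54480999 -0.19808226  0.03452442]
t 4.62 yaw 61.82 turn [0.001, -0.001, 0.006] shift [1.0, -0.5, -115.5] force [-2.4  1.9  9.5] w 0.36
```

{"fn": "drive_tool", "kwargs": {
  "increments": [
    [[0,0,0],[0,0,-30],1],
    [[0,0,0],[0,0,-80],1],
    [[0,0,0],[0,0,-110],1],
    [[0,0,0],[0,0,-110],1],
    [[0,0,0],[0,0,-110],1]
  ]
}}

```text
time: 5.25
position: [0.5436, -0.1975, 0.1425]
tcp_rot: [-0.0, 0.858, 0.514, -0.0]
force: [-0.2, -0.0, -1.9]
gripper_width: 0.361
```

```bash
python3 -c "
from h import *
print(observe()['position']);go(.500,-.08,.145,61.5)
im,r,t=snap('d_w')
cv2.imwrite('pics/d_s.png',capture('scene'))"
```

```text
[ 0.54361626 -0.19752286  0.14245688]
t 5.25 yaw 61.83 turn [-0.001, -0.0, 0.006] shift [83.0, -93.9, -2.4] force [-0.2 -0.  -1.9] w 0.361
```

View pics/d_w.png

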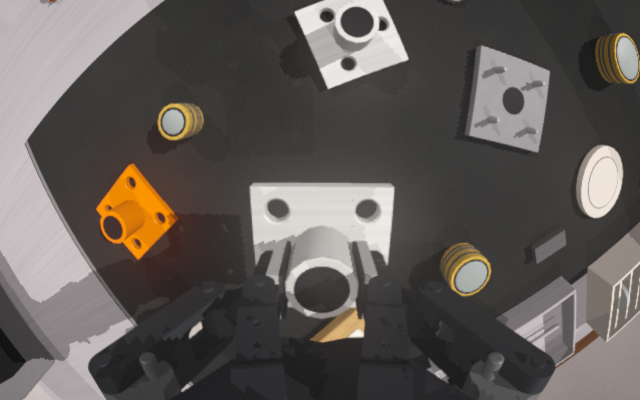

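```bash
python3 - <<'E'
from h import *
np.set_printoptions(precision=4,suppress=True)
im,r,t=snap('e_w'); print(t,np.degrees(np.arctan2(r[1,0],r[0,0])))
c2=(.544,.002); o2=ortho(im,r,t,c2,.010); b2=rectfit(o2,c2,85)
cf=(t[0],t[1]); o1=ortho(im,r,t,cf,t[2]-.0265)
cv2.polylines(o2,[b2.astype(int)],True,(0,0,255),1)
cv2.imwrite('pics/e_o.png',cv2.resize(np.hstack([o1,o2]),(800,400)))
# holes & back edge in tool frame ortho: pixel edges
p=camera_params('wrist');
for uv in [(277,210),(368,209),(250,184),(394,184)]:
    P=px2w('wrist',uv,t[2]-.0265); q=r.T@(P-t); print(uv,q*1000)
E
```

```text
[ 0.5433 -0.1976  0.1419] 61.82414137811951
rect ctr [0.5441 0.0003] size mm [88.8112 84.8632] yaw 54.486217
(277, 210) [-22.3519 -23.52    26.5619]
(368, 209) [ 23.6452 -24.0286  26.5297]
(250, 184) [-35.5016 -37.1338  26.5979]
(394, 184) [ 36.322  -37.0986  26.546 ]
```

View pics/e_o.png

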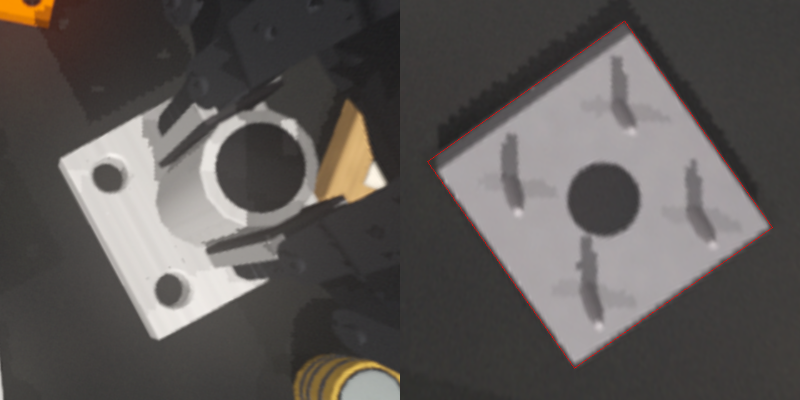

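```bash
python3 -c "
from h import *
go(.546,.0008,.142,54.7)"
```

```text
t 5.4 yaw 61.81 turn [-0.002, 0.001, 0.124] shift [176.2, -91.4, 0.0] force [ 0.1 -0.3 -1.5] w 0.364
```

{"fn": "drive_tool", "kwargs": {
  "increments": [
    [[0,0,0.06],[50,-26,0],1],
    [[0,0,0.124],[100,-52,0],1],
    [[0,0,0.124],[150,-78,0],1],
    [[0,0,0.124],[176.2,-91.4,0],1],
    [[0,0,0.124],[176.2,-91.4,0],1]
  ]
}}

```text
time: 6.02
position: [0.5463, 0.0036, 0.1423]
tcp_rot: [-0.0, 0.887, 0.462, -0.001]
force: [-0.2, 0.1, -1.8]
gripper_width: 0.358
```

{"fn": "drive_tool", "kwargs": {
  "increments": [
    [[0,0,0],[0,0,0],1]
  ]
}}

```text
time: 6.15
position: [0.5464, -0.0004, 0.1427]
tcp_rot: [0.0, 0.888, 0.459, -0.001]
force: [0.6, -0.5, -1.0]
gripper_width: 0.364
```

```bash
python3 - <<'E'
from h import *
np.set_printoptions(precision=4,suppress=True)
go(.546,.0008,.07,54.7)
im,r,t=snap('f_w'); print(t)
E
```

```text
t 6.15 yaw 54.67 turn [-0.0, 0.001, -0.0] shift [0.9, -1.0, 72.7] force [ 0.6 -0.5 -1. ] w 0.364
[ 0.5464 -0.0004  0.1427]
```

View pics/f_w.png

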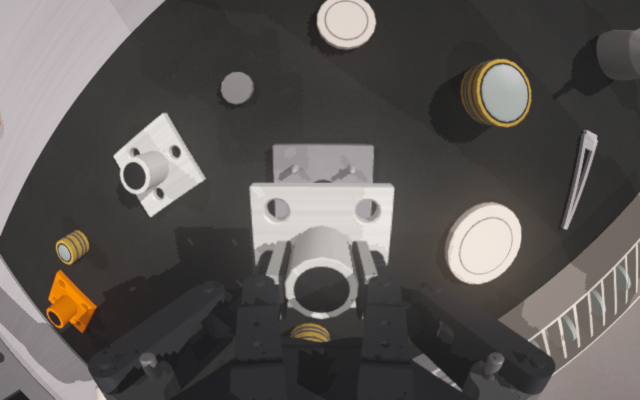

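```bash
python3 - <<'E'
from h import *
np.set_printoptions(precision=2,suppress=True)
r,t=RT(observe()); im=cv2.imread('pics/f_w.png')
for uv in [(272.5,145.5),(375,145.5),(272.5,180),(375.5,180)]:
    P=px2w('wrist',uv,.01); print(uv,(r.T@(P-t)*1000))
cv2.imwrite('pics/f_z.png',cv2.resize(im[130:230,240:410],None,fx=4.5,fy=4.5,interpolation=cv2.INTER_CUBIC))
E
```

```text
(272.5, 145.5) [-40.3  -43.93 132.89]
(375, 145.5) [ 44.53 -43.96 132.8 ]
(272.5, 180) [-41.3  -14.55 132.89]
(375.5, 180) [ 46.03 -14.55 132.8 ]
```

View pics/f_z.png

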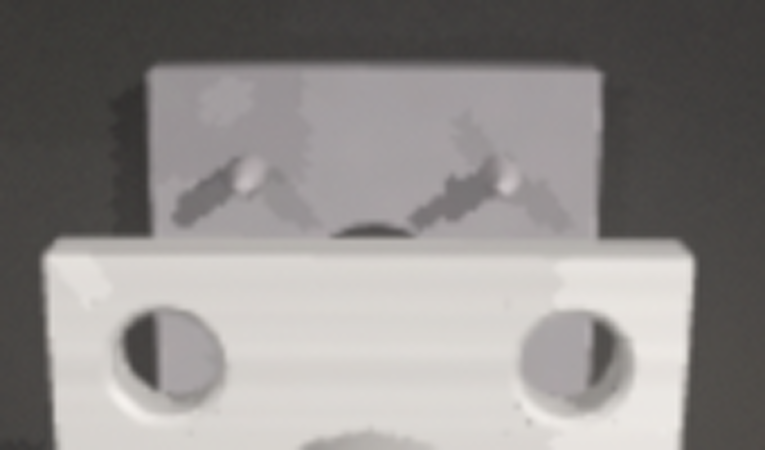

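{"fn": "drive_tool", "kwargs": {
  "increments": [
    [[0,0,0],[1.4,-0.6,30],1],
    [[0,0,0],[1.4,-0.6,60],1],
    [[0,0,0],[1.4,-0.6,74],1],
    [[0,0,0],[1.4,-0.6,74],1],
    [[0,0,0],[1.4,-0.6,74],1]
  ]
}}

```text
time: 6.82
position: [0.5477, 0.0015, 0.0702]
tcp_rot: [0.0, 0.888, 0.459, 0.001]
force: [-0.1, -0.1, -1.6]
gripper_width: 0.365
```

```bash
python3 - <<'E'
from h import *
np.set_printoptions(precision=4,suppress=True)
go(.546,.0008,.0445,54.7)
im,r,t=snap('g_w'); print(t)
cv2.imwrite('pics/g_z.png',cv2.resize(im[130:250,240:410],None,fx=4.5,fy=4.5,interpolation=cv2.INTER_CUBIC))
E
```

```text
t 6.83 yaw 54.67 turn [0.001, -0.001, -0.001] shift [-1.6, -1.0, 25.7] force [-0.1 -0.1 -1.6] w 0.365
[0.5477 0.0015 0.0702]
```

View pics/g_z.png

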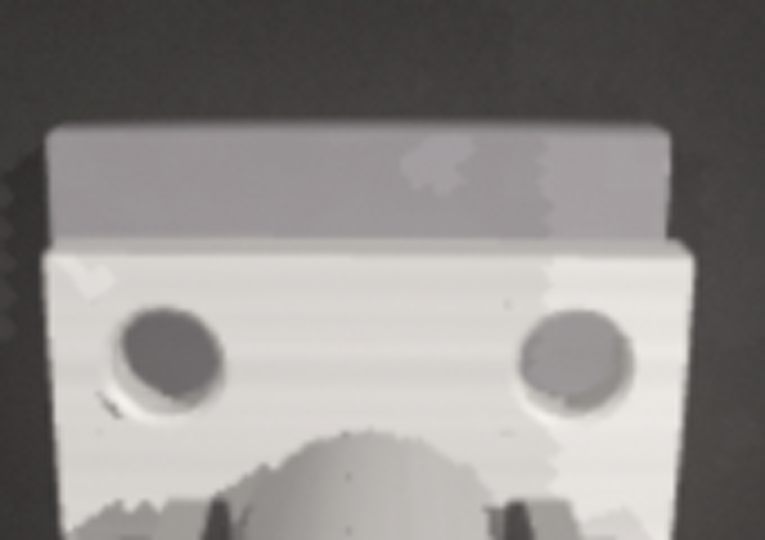

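```bash
python3 - <<'E'
from h import *
np.set_printoptions(precision=2,suppress=True)
r,t=RT(observe())
k=lambda u,v:(u/4.5+240-.4,v/4.5+130-.4)
for n,uv,z in [('pl',k(48,133),.01),('pr',k(670,133),.01),('fl',k(44,253),t[2]-.0265),('fr',k(694,253),t[2]-.0265),('fl bottom',k(48,240),t[2]-.0345),('fr b',k(680,240),t[2]-.0345)]:
    P=px2w('wrist',uv,z); print(n,(r.T@(P-t)*1000))
E
```

```text
pl [-42.54 -44.42  60.16]
pr [ 40.39 -44.3   60.25]
fl [-35.75 -36.37  26.42]
fr [ 36.33 -36.31  26.5 ]
fl bottom [-37.13 -35.92  34.41]
fr b [ 36.5  -35.85  34.5 ]
```

{"fn": "drive_tool", "kwargs": {
  "increments": [
    [[0,0,0],[-1.4,-1.5,0],1],
    [[0,0,0],[-1.4,-1.5,8],1],
    [[0,0,0],[-1.4,-1.5,13],1],
    [[0,0,0],[-1.4,-1.5,16],1],
    [[0,0,0],[-1.4,-1.5,16],1]
  ]
}}

```text
time: 7.5
position: [0.5448, 0.0017, 0.0528]
tcp_rot: [0.0, 0.888, 0.46, -0.0]
force: [0.1, 1.0, -2.3]
gripper_width: 0.361
```

```bash
python3 - <<'E'
from h import *
np.set_printoptions(precision=4,suppress=True)
go(.546,.0008,.0445,54.7)
im,r,t=snap('h_w'); print(t)
cv2.imwrite('pics/h_z.png',cv2.resize(im[130:250,240:410],None,fx=4.5,fy=4.5,interpolation=cv2.INTER_CUBIC))
E
```

```text
t 7.5 yaw 54.71 turn [-0.0, 0.001, 0.0] shift [0.0, 1.5, 8.3] force [ 0.1  1.  -2.3] w 0.361
[0.5448 0.0017 0.0528]
```

View pics/h_z.png

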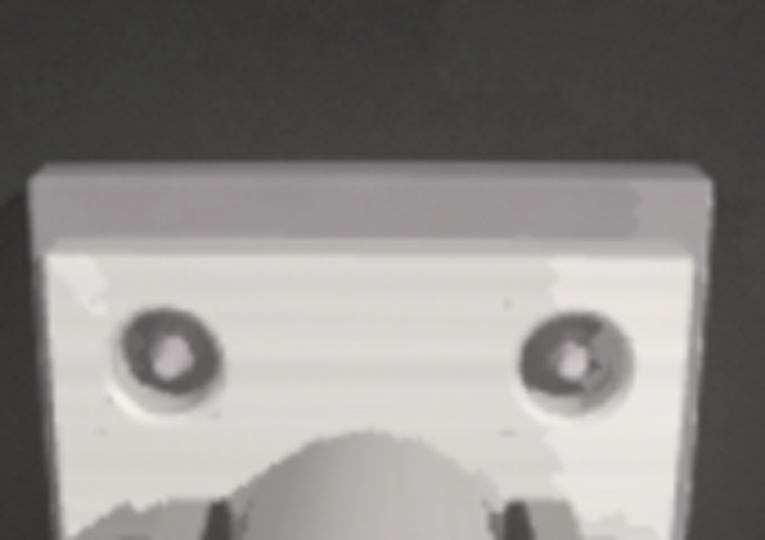

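The studs show in the middle of both front holes, at about (278,209) and (367,210) in the full picture. I'll lower the flange and seat it.

{"fn": "drive_tool", "kwargs": {
  "increments": [
    [[0,0,0],[0,0,4],1],
    [[0,0,0],[0,0,8],1],
    [[0,0,0],[0,0,8.5],1],
    [[0,0,0],[0,0,8.5],1],
    [[0,0,0],[0,0,8.5],1]
  ]
}}

```text
time: 8.18
position: [0.5449, 0.0017, 0.0446]
tcp_rot: [0.0, 0.888, 0.46, -0.0]
force: [-1.1, -0.6, -1.7]
gripper_width: 0.36
```

{"fn": "drive_tool", "kwargs": {
  "increments": [
    [[0,0,0],[0,0,0],0],
    [[0,0,0],[0,0,0],-0.5],
    [[0,0,0],[0,0,0],-1],
    [[0,0,0],[0,0,0],-1],
    [[0,0,0],[0,0,0],-1]
  ]
}}

```text
time: 8.8
position: [0.545, 0.0017, 0.0447]
tcp_rot: [0.0, 0.888, 0.46, -0.0]
force: [-0.7, 0.4, 0.6]
gripper_width: 0.999
```

{"fn": "drive_tool", "kwargs": {
  "increments": [
    [[0,0,0],[0,0,-30],-1],
    [[0,0,0],[0,0,-80],-1],
    [[0,0,0],[0,0,-130],-1],
    [[0,0,0],[0,0,-190],-1],
    [[0,0,0],[0,0,-200],-1]
  ]
}}

```text
time: 9.43
position: [0.5467, 0.0014, 0.2484]
tcp_rot: [0.0, 0.888, 0.459, 0.003]
force: [-0.0, -0.0, -1.3]
gripper_width: 1.006
```

```bash
python3 - <<'E'
from h import *
np.set_printoptions(precision=4,suppress=True)
im,r,t=snap('i_w'); print(t)
go(.554,.179,.22,54.7)
print(observe()['joint_pos'])
E
```

```text
[0.5467 0.0014 0.2484]
t 9.47 yaw 54.72 turn [0.002, -0.004, 0.0] shift [149.1, -96.2, 27.9] force [0.7 0.  0.6] w 0.998
[-0.9545  0.1639  0.9791  1.7678 -0.1439  1.2804  1.0142]
```

View pics/i_w.png

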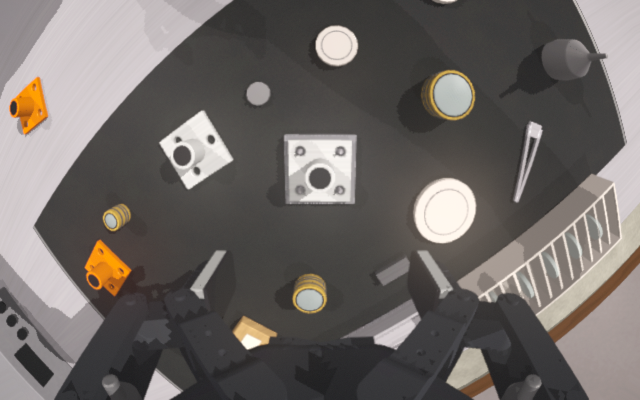

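{"fn": "drive_tool", "kwargs": {
  "increments": [
    [[0,0,0],[50,-32,10],-1],
    [[0,0,0],[100,-64,20],-1],
    [[0,0,0],[149,-96,28],-1],
    [[0,0,0],[149,-96,28],-1],
    [[0,0,0],[149,-96,28],-1]
  ]
}}

```text
time: 10.1
position: [0.5522, 0.1781, 0.2153]
tcp_rot: [0.0, 0.888, 0.46, -0.001]
force: [0.2, -0.5, -0.0]
gripper_width: 1.0
```

{"fn": "drive_tool", "kwargs": {
  "increments": [
    [[0,0,0],[0,0,0],-1]
  ]
}}

```text
time: 10.22
position: [0.5527, 0.177, 0.2163]
tcp_rot: [0.0, 0.889, 0.458, -0.0]
force: [0.7, 0.4, 0.7]
gripper_width: 1.002
```

```bash
python3 - <<'E'
from h import *
np.set_printoptions(precision=4,suppress=True)
im,r,t=snap('j_w'); print(t)
go(.554,.179,.028,54.7)
c=(.554,.179); o=ortho(im,r,t,c,.032); e=circfit(o,c,sat=60,lo=60); cv2.ellipse(o,e,(0,0,255),1)
c2=(.6827,.1046); o2=ortho(im,r,t,c2,.010); e=circfit(o2,c2,150); cv2.ellipse(o2,e,(0,0,255),1)
cv2.imwrite('pics/j_o.png',cv2.resize(np.hstack([o,o2]),(800,400)))
E
```

```text
[0.5527 0.177  0.2163]
t 10.28 yaw 54.58 turn [-0.0, 0.0, -0.002] shift [2.2, -0.1, 188.6] force [ 0.3 -0.1  1.1] w 0.994
circ [0.5548 0.1799] axes mm [59.8978 61.7768]
circ [0.6826 0.106 ] axes mm [88.9578 93.5701]
```

View pics/j_o.png

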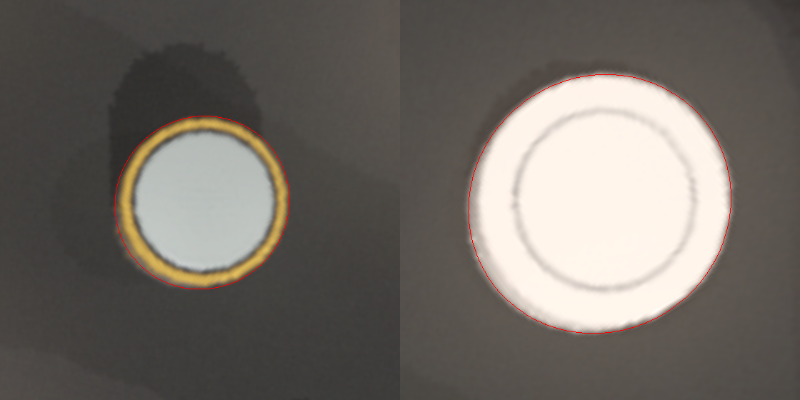

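View pics/j_w.png

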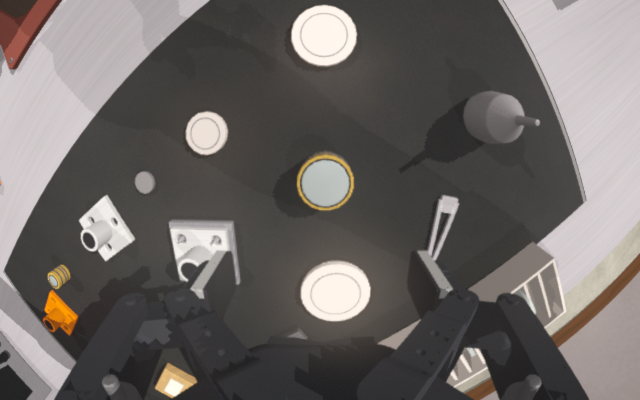

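```bash
python3 -c "
from h import *
go(.5553,.1792,.027,54.6)"
```

```text
t 10.28 yaw 54.58 turn [-0.0, 0.0, -0.0] shift [3.1, 0.9, 189.6] force [ 0.3 -0.1  1.1] w 0.994
```

{"fn": "drive_tool", "kwargs": {
  "increments": [
    [[0,0,0],[3,1,60],-1],
    [[0,0,0],[3,1,110],-1],
    [[0,0,0],[3,1,140],-1],
    [[0,0,0],[3,1,140],-1],
    [[0,0,0],[3,1,140],-1]
  ]
}}

```text
time: 10.9
position: [0.5562, 0.1803, 0.0782]
tcp_rot: [0.0, 0.888, 0.459, 0.001]
force: [0.7, -0.6, 0.5]
gripper_width: 0.998
```

```bash
python3 - <<'E'
from h import *
go(.5553,.1792,.027,54.6)
snap('k_w')
E
```

```text
t 10.9 yaw 54.65 turn [0.001, -0.002, 0.001] shift [-1.5, -0.2, 51.2] force [ 0.7 -0.6  0.5] w 0.998
```

View pics/k_w.png

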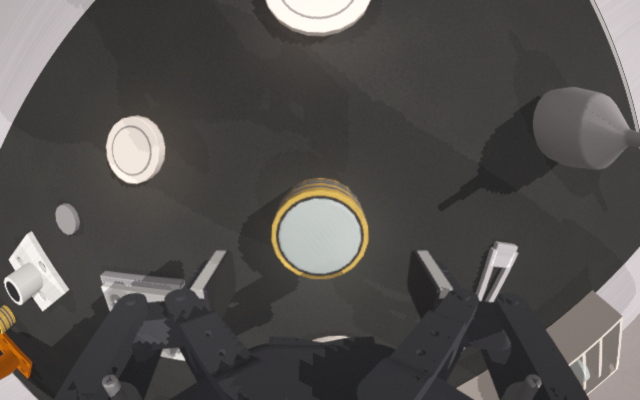

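```bash
python3 - <<'E'
from h import *
r,t=RT(observe())
for u in [(272,235),(368.5,235),(320,278),(320,192)]: print(r.T@(px2w('wrist',u,.032)-t)*1000)
E
```

```text
[-29.07140367  -1.3207352   46.40030945]
[28.00285285 -1.2546371  46.53180004]
[-0.74360596 28.0061206  46.4985828 ]
[ -0.61936716 -27.59913836  46.43620946]
```

Centred to under 1 mm, so I'll descend and grip.

{"fn": "drive_tool", "kwargs": {
  "increments": [
    [[0,0,0],[-0.7,0,40],-1],
    [[0,0,0],[-0.7,0,51],-1],
    [[0,0,0],[-0.7,0,51],-1],
    [[0,0,0],[-0.7,0,51],1],
    [[0,0,0],[-0.7,0,51],1]
  ],
  "force": 30
}}

```text
time: 11.58
position: [0.5557, 0.1804, 0.0271]
tcp_rot: [-0.0, 0.888, 0.46, 0.001]
force: [-1.2, 0.1, 5.9]
gripper_width: 0.673
```

{"fn": "drive_tool", "kwargs": {
  "increments": [
    [[0,0,0],[0,0,0],1],
    [[0,0,0],[0,0,0],1],
    [[0,0,0],[0,0,-1],1]
  ]
}}

```text
time: 11.95
position: [0.5551, 0.1803, 0.0273]
tcp_rot: [-0.0, 0.888, 0.46, 0.0]
force: [-0.8, 0.4, -2.9]
gripper_width: 0.667
```

```bash
python3 - <<'E'
from h import *
print(observe()['position'])
go(.684,.1045,.12,54.6)
E
```

```text
[0.55510055 0.18028939 0.0273239 ]
t 11.95 yaw 54.72 turn [0.0, -0.001, 0.002] shift [12.7, 149.0, -92.6] force [-0.8  0.4 -2.9] w 0.667
```

{"fn": "drive_tool", "kwargs": {
  "increments": [
    [[0,0,0],[0,0,-20],1],
    [[0,0,0],[0,0,-50],1],
    [[0,0,0],[0,0,-73],1],
    [[0,0,0],[0,0,-73],1],
    [[0,0,0],[0,0,-73],1]
  ]
}}

```text
time: 12.58
position: [0.5544, 0.1802, 0.0993]
tcp_rot: [-0.0, 0.888, 0.46, -0.0]
force: [-0.8, -0.2, -2.2]
gripper_width: 0.667
```

```bash
python3 - <<'E'
from h import *
go(.684,.1045,.10,54.6)
snap('l_w')
r,t=RT(observe())
for u in [(275,235)]: print(r.T@(px2w('wrist',u,.032)-t)*1000)
E
```

```text
t 12.57 yaw 54.73 turn [-0.001, 0.0, 0.002] shift [13.0, 149.6, -0.7] force [-0.8 -0.2 -2.2] w 0.667
[-30.6513927    7.51502975  66.95368435]
```

View pics/l_w.png

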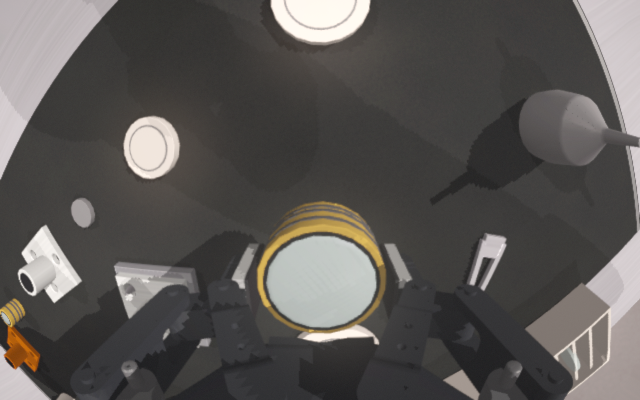

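{"fn": "drive_tool", "kwargs": {
  "increments": [
    [[0,0,0],[4,50,0],1],
    [[0,0,0],[9,100,0],1],
    [[0,0,0],[13.5,151,0],1],
    [[0,0,0],[13.5,151,0],1],
    [[0,0,0],[13.5,151,0],1]
  ]
}}

```text
time: 13.25
position: [0.6851, 0.1037, 0.0981]
tcp_rot: [-0.0, 0.888, 0.459, -0.001]
force: [-1.6, 0.3, -2.6]
gripper_width: 0.668
```

{"fn": "drive_tool", "kwargs": {
  "increments": [
    [[0,0,0],[0,0,0],1]
  ]
}}

```text
time: 13.38
position: [0.6849, 0.1052, 0.099]
tcp_rot: [-0.001, 0.888, 0.46, -0.0]
force: [0.4, 0.6, -1.8]
gripper_width: 0.668
```

```bash
python3 - <<'E'
from h import *
go(.685,.1038,.0378,54.6)
snap('m_w')
E
```

```text
t 13.38 yaw 54.8 turn [-0.001, 0.0, 0.003] shift [-1.1, 1.0, 61.2] force [ 0.4  0.6 -1.8] w 0.668
```

View pics/m_w.png

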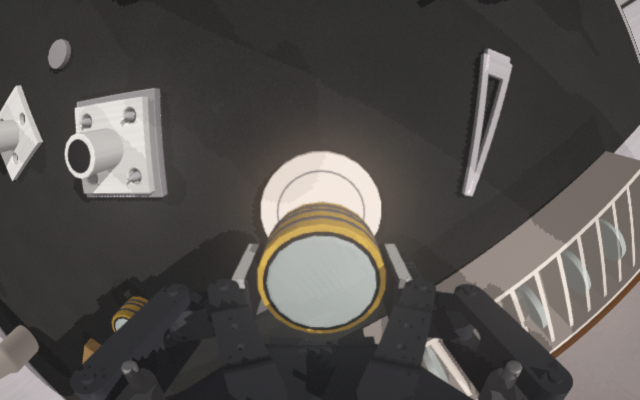

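{"fn": "drive_tool", "kwargs": {
  "increments": [
    [[0,0,0],[-1,1,30],1],
    [[0,0,0],[-1,1,50],1],
    [[0,0,0],[-1,1,58],1],
    [[0,0,0],[-1,1,61],1],
    [[0,0,0],[-1,1,61.3],1]
  ]
}}

```text
time: 14.05
position: [0.6865, 0.1026, 0.0389]
tcp_rot: [0.0, 0.888, 0.46, 0.0]
force: [1.1, 0.4, -2.3]
gripper_width: 0.668
```

{"fn": "drive_tool", "kwargs": {
  "increments": [
    [[0,0,0],[0,0,0.3],1],
    [[0,0,0],[0,0,0.3],-0.4],
    [[0,0,0],[0,0,0.3],-1],
    [[0,0,0],[0,0,0.3],-1],
    [[0,0,0],[0,0,0.3],-1]
  ]
}}

```text
time: 14.68
position: [0.6862, 0.1025, 0.0382]
tcp_rot: [0.0, 0.888, 0.46, 0.0]
force: [-0.6, 0.2, 0.5]
gripper_width: 1.002
```

{"fn": "drive_tool", "kwargs": {
  "increments": [
    [[0,0,0],[0,0,-20],-1],
    [[0,0,0],[0,0,-60],-1],
    [[0,0,0],[0,0,-120],-1],
    [[0,0,0],[0,0,-160],-1],
    [[0,0,0],[0,0,-160],-1]
  ]
}}

```text
time: 15.3
position: [0.6881, 0.102, 0.2037]
tcp_rot: [0.001, 0.888, 0.459, 0.004]
force: [0.3, 0.1, -0.1]
gripper_width: 1.002
```

```bash
python3 - <<'E'
from h import *
go(.670,-.106,.20,54.6)
im,r,t=snap('n_w'); print(t, observe()['joint_pos'])
E
```

```text
t 15.3 yaw 54.69 turn [0.005, -0.005, 0.002] shift [-180.2, 105.5, 3.2] force [ 0.3  0.1 -0.1] w 1.002
[0.68806961 0.10202812 0.20365928] [-0.76176049  0.5570094   0.81197674  1.44397287 -0.40922386  1.310793
  1.03250723]
```

View pics/n_w.png

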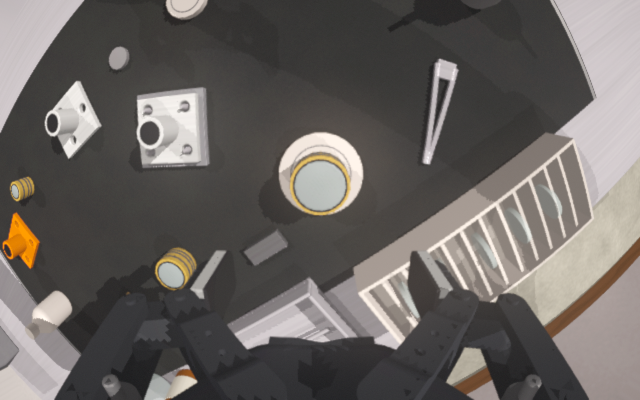

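```bash
python3 - <<'E'
from h import *
np.set_printoptions(precision=4,suppress=True)
im,r,t=snap('n2_w'); c=(.684,.104)
circfit(ortho(im,r,t,c,.042),c,sat=60,lo=60); circfit(ortho(im,r,t,c,.010),c,150)
E
```

```text
circ [0.686  0.1026] axes mm [57.2842 61.6751]
circ [0.6841 0.1053] axes mm [88.16   88.9898]
```

{"fn": "drive_tool", "kwargs": {
  "increments": [
    [[0,0,0],[-50,30,2],-1],
    [[0,0,0],[-100,60,2],-1],
    [[0,0,0],[-150,88,2],-1],
    [[0,0,0],[-180,105,2],-1],
    [[0,0,0],[-180,105,2],-1]
  ]
}}

```text
time: 16.02
position: [0.6662, -0.1095, 0.1955]
tcp_rot: [0.0, 0.89, 0.457, -0.001]
force: [-0.3, 0.7, -0.2]
gripper_width: 0.999
```

{"fn": "drive_tool", "kwargs": {
  "increments": [
    [[0,0,0],[0,0,0],-1]
  ]
}}

```text
time: 16.15
position: [0.6677, -0.104, 0.1952]
tcp_rot: [-0.001, 0.888, 0.46, -0.0]
force: [0.6, 0.6, 0.6]
gripper_width: 0.999
```

```bash
python3 - <<'E'
from h import *
np.set_printoptions(precision=4,suppress=True)
im,r,t=snap('p_w'); print(t,observe()['joint_pos'])
go(.670,-.106,.0285,54.7)
c=(.67,-.106); o=ortho(im,r,t,c,.032); e=circfit(o,c,sat=60,lo=60); cv2.ellipse(o,e,(0,0,255),1)
cv2.imwrite('pics/p_o.png',cv2.resize(o,(400,400)))
E
```

```text
[ 0.6677 -0.104   0.1952] [-0.4992  0.5326  0.8407  1.4999 -0.4049  1.2917  1.3419]
t 16.2 yaw 54.82 turn [-0.001, 0.0, 0.002] shift [-1.0, 3.5, 166.8] force [0.5 0.7 0.3] w 1.003
circ [ 0.6719 -0.1057] axes mm [45.7385 50.8055]
```

View pics/p_o.png

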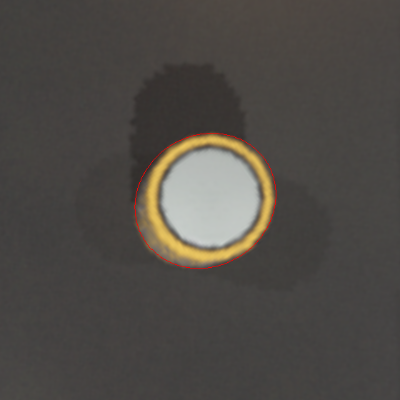

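View pics/p_w.png

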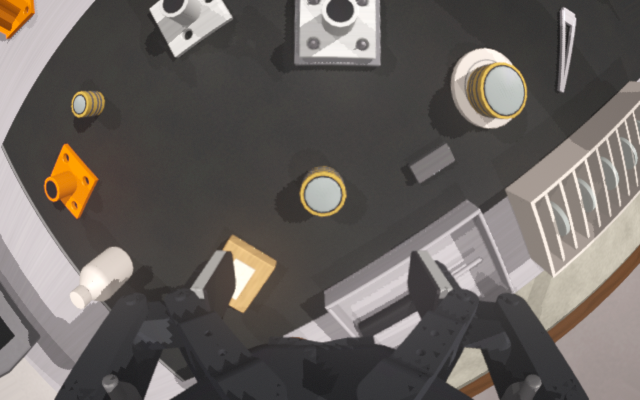

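```bash
python3 - <<'E'
from h import *
np.set_printoptions(precision=3,suppress=True)
r,t=RT(observe())
for n,u,z in [('tray nearcorner',(326,296),.03),('tray corner2',(474,203),.03),('tray foot',(336,318),0),('wood corner top',(230,237),.03),('wood corner r',(275,268),.03),('wood rfoot',(275,268),0),('block',(409,165),.01),('block r',(415,182),.0)]:
    P=px2w('wrist',u,z); print(n,P,(r.T@(P-t))*1000)
E
```

```text
tray nearcorner [ 0.772 -0.17   0.03 ] [  5.11  123.496 165.107]
tray corner2 [0.774 0.019 0.03 ] [160.98   16.36  165.238]
tray foot [ 0.825 -0.191  0.   ] [ 18.607 179.072 195.028]
wood corner top [ 0.656 -0.211  0.03 ] [-94.726  52.98  165.216]
wood corner r [ 0.711 -0.194  0.03 ] [-49.107  88.157 165.162]
wood rfoot [ 0.722 -0.208  0.   ] [-54.281 105.094 195.139]
block [ 0.705 -0.019  0.01 ] [ 90.264 -18.571 185.294]
block r [ 0.727 -0.021  0.   ] [101.295   1.739 195.265]
```

```bash
python3 -c "
from h import *
go(.6737,-.1065,.075,54.7)"
```

```text
t 16.2 yaw 54.82 turn [-0.001, 0.0, 0.002] shift [0.7, 6.7, 120.3] force [0.5 0.7 0.3] w 1.003
```

{"fn": "drive_tool", "kwargs": {
  "increments": [
    [[0,0,0],[0.7,6.7,50],-1],
    [[0,0,0],[0.7,6.7,100],-1],
    [[0,0,0],[0.7,6.7,120],-1],
    [[0,0,0],[0.7,6.7,120],-1],
    [[0,0,0],[0.7,6.7,120],-1]
  ]
}}

```text
time: 16.82
position: [0.6749, -0.1084, 0.0782]
tcp_rot: [0.001, 0.888, 0.46, 0.001]
force: [0.7, 0.2, 0.1]
gripper_width: 0.997
```

```bash
python3 - <<'E'
from h import *
go(.6737,-.1065,.027,54.7)
snap('q_w')
E
```

```text
t 16.82 yaw 54.74 turn [0.002, -0.001, 0.001] shift [0.8, -2.3, 51.2] force [0.7 0.2 0.1] w 0.997
```

View pics/q_w.png

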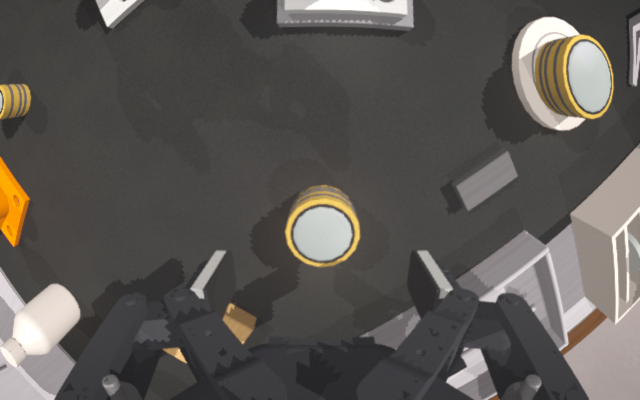

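{"fn": "drive_tool", "kwargs": {
  "increments": [
    [[0,0,0],[1,-3,40],-1],
    [[0,0,0],[1,-3,51],-1],
    [[0,0,0],[1,-3,51],-1],
    [[0,0,0],[1,-3,51],1],
    [[0,0,0],[1,-3,51],1]
  ],
  "force": 30
}}

```text
time: 17.5
position: [0.6726, -0.1061, 0.0264]
tcp_rot: [0.0, 0.888, 0.46, 0.001]
force: [-0.1, 0.0, 0.1]
gripper_width: 0.604
```

{"fn": "drive_tool", "kwargs": {
  "increments": [
    [[0,0,0],[0,0,0],1],
    [[0,0,0],[0,0,0],1],
    [[0,0,0],[0,0,0],1]
  ]
}}

```text
time: 17.88
position: [0.6725, -0.106, 0.0262]
tcp_rot: [0.0, 0.888, 0.46, 0.001]
force: [-0.8, 0.9, 6.3]
gripper_width: 0.502
```

```bash
python3 - <<'E'
from h import *
print(observe()['position'])
go(.4275,.267,.12,54.7)
E
```

```text
[ 0.67248987 -0.10595032  0.02623461]
t 17.88 yaw 54.72 turn [0.001, -0.001, 0.0] shift [163.0, -415.3, -94.1] force [-0.8  0.9  6.3] w 0.502
```

{"fn": "drive_tool", "kwargs": {
  "increments": [
    [[0,0,0],[0,0,-20],1],
    [[0,0,0],[0,0,-50],1],
    [[0,0,0],[0,0,-94],1],
    [[0,0,0],[0,0,-94],1],
    [[0,0,0],[0,0,-94],1]
  ]
}}

```text
time: 18.5
position: [0.6717, -0.1056, 0.1193]
tcp_rot: [-0.0, 0.888, 0.46, 0.0]
force: [0.5, 0.5, -2.2]
gripper_width: 0.501
```

```bash
python3 - <<'E'
from h import *
go(.4275,.267,.12,54.7)
snap('r_w')
E
```

```text
t 18.5 yaw 54.72 turn [-0.0, -0.0, 0.0] shift [163.1, -414.5, -0.6] force [ 0.5  0.5 -2.2] w 0.501
```

View pics/r_w.png

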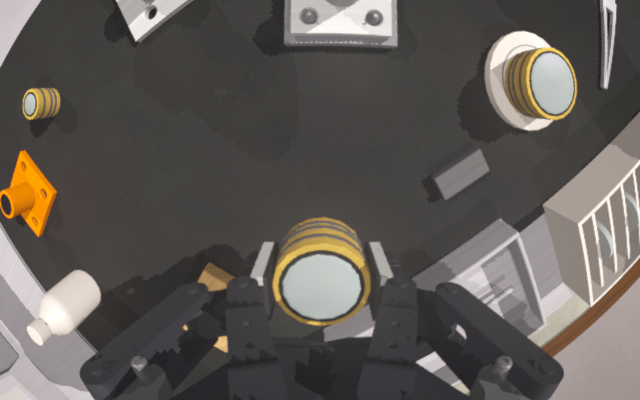

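{"fn": "drive_tool", "kwargs": {
  "increments": [
    [[0,0,0],[20,-55,0],1],
    [[0,0,0],[45,-110,0],1],
    [[0,0,0],[70,-165,0],1],
    [[0,0,0],[95,-220,0],1],
    [[0,0,0],[120,-275,0],1]
  ]
}}

```text
time: 19.18
position: [0.5147, 0.1525, 0.1182]
tcp_rot: [0.0, 0.888, 0.46, -0.001]
force: [0.5, 0.6, -0.7]
gripper_width: 0.508
```

{"fn": "drive_tool", "kwargs": {
  "increments": [
    [[0,0,0],[30,-30,0],1],
    [[0,0,0],[40,-50,0],1],
    [[0,0,0],[40,-50,0],1]
  ]
}}

```text
time: 19.55
position: [0.4974, 0.2143, 0.1181]
tcp_rot: [-0.0, 0.887, 0.461, -0.001]
force: [-0.5, -1.1, -1.8]
gripper_width: 0.506
```

```bash
python3 - <<'E'
from h import *
np.set_printoptions(precision=4,suppress=True)
im,r,t=snap('s_w'); print(t,observe()['joint_pos'])
go(.4275,.267,.12,54.7)
c=(.4275,.267); o=ortho(im,r,t,c,.010); e=circfit(o,c,150); cv2.ellipse(o,e,(0,0,255),1)
cv2.imwrite('pics/s_o.png',cv2.resize(o,(400,400)))
E
```

```text
[0.4974 0.2143 0.1181] [-1.208   0.303   0.8454  1.9196 -0.262   1.0345  0.7072]
t 19.6 yaw 54.8 turn [-0.0, 0.002, 0.002] shift [3.7, -89.2, -1.6] force [ 0.9 -0.6 -1. ] w 0.506
circ [0.4286 0.2683] axes mm [68.1315 68.3278]
```

View pics/s_o.png

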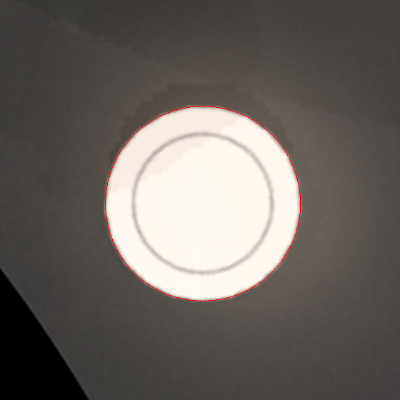

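View pics/s_w.png

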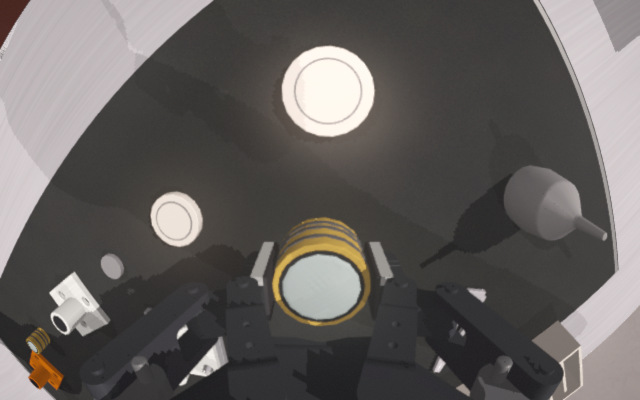

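```bash
python3 -c "
from h import *
go(.4286,.2680,.0368,54.7)"
```

```text
t 19.6 yaw 54.8 turn [-0.0, 0.002, 0.002] shift [5.2, -88.8, 81.5] force [ 0.9 -0.6 -1. ] w 0.506
```

{"fn": "drive_tool", "kwargs": {
  "increments": [
    [[0,0,0],[3,-45,0],1],
    [[0,0,0],[5.2,-88.8,10],1],
    [[0,0,0],[5.2,-88.8,35],1],
    [[0,0,0],[5.2,-88.8,60],1],
    [[0,0,0],[5.2,-88.8,60],1]
  ]
}}

```text
time: 20.23
position: [0.4291, 0.2657, 0.0576]
tcp_rot: [0.001, 0.889, 0.459, -0.002]
force: [-0.4, 0.6, -0.7]
gripper_width: 0.505
```

```bash
python3 -c "
from h import *
go(.4286,.2680,.0368,54.7)
snap('t_w')"
```

```text
t 20.23 yaw 54.59 turn [0.0, 0.004, -0.002] shift [1.6, -1.7, 20.8] force [-0.4  0.6 -0.7] w 0.505
```

View pics/t_w.png

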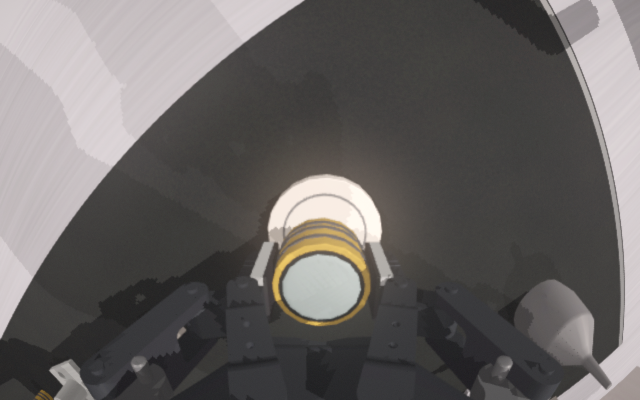

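{"fn": "drive_tool", "kwargs": {
  "increments": [
    [[0,0,0],[1.5,-1.5,12],1],
    [[0,0,0],[1.5,-1.5,18],1],
    [[0,0,0],[1.5,-1.5,20.5],1],
    [[0,0,0],[1.5,-1.5,20.5],1],
    [[0,0,0],[1.5,-1.5,20.5],1]
  ]
}}

```text
time: 20.9
position: [0.4293, 0.2703, 0.0388]
tcp_rot: [-0.0, 0.888, 0.46, 0.0]
force: [0.1, 0.4, -2.1]
gripper_width: 0.506
```

```bash
python3 -c "
from h import *
go(.4286,.2680,.0363,54.7)"
```

```text
t 20.9 yaw 54.72 turn [0.0, -0.0, 0.0] shift [-2.3, 0.7, 2.5] force [ 0.1  0.4 -2.1] w 0.506
```

{"fn": "drive_tool", "kwargs": {
  "increments": [
    [[0,0,0],[-2,0.5,1.5],1],
    [[0,0,0],[-2,0.5,2.5],1],
    [[0,0,0],[-2,0.5,2.6],1],
    [[0,0,0],[-2,0.5,2.6],1]
  ]
}}

```text
time: 21.4
position: [0.4283, 0.268, 0.0361]
tcp_rot: [-0.0, 0.888, 0.459, -0.0]
force: [-2.3, -1.6, 6.0]
gripper_width: 0.503
```

{"fn": "drive_tool", "kwargs": {
  "increments": [
    [[0,0,0],[0,0,0],0],
    [[0,0,0],[0,0,0],-0.5],
    [[0,0,0],[0,0,0],-1],
    [[0,0,0],[0,0,0],-1],
    [[0,0,0],[0,0,0],-1]
  ]
}}

```text
time: 22.02
position: [0.4284, 0.2682, 0.0359]
tcp_rot: [0.0, 0.888, 0.46, -0.0]
force: [0.1, -0.3, 0.8]
gripper_width: 1.0
```

{"fn": "drive_tool", "kwargs": {
  "increments": [
    [[0,0,0],[0,0,-20],-1],
    [[0,0,0],[0,0,-60],-1],
    [[0,0,0],[0,0,-120],-1],
    [[0,0,0],[0,0,-160],-1],
    [[0,0,0],[0,0,-160],-1]
  ]
}}

```text
time: 22.65
position: [0.4298, 0.2693, 0.1988]
tcp_rot: [-0.001, 0.888, 0.46, 0.002]
force: [0.2, -0.1, -0.9]
gripper_width: 1.003
```

```bash
python3 - <<'E'
from h import *
np.set_printoptions(precision=4,suppress=True)
im,r,t=snap('u_w'); c=(.4286,.268)
circfit(ortho(im,r,t,c,.042),c,sat=60,lo=60); circfit(ortho(im,r,t,c,.010),c,150)
go(.436,.102,.2,54.7); print(observe()['joint_pos'])
E
```

```text
circ [0.4284 0.2678] axes mm [43.4444 48.7709]
circ [0.4281 0.2686] axes mm [68.1769 69.201 ]
t 22.7 yaw 54.74 turn [-0.001, -0.003, 0.001] shift [-132.1, 102.2, -3.5] force [-0.7 -0.   0.3] w 1.002
[-1.4739  0.0808  0.8797  1.9202 -0.0693  1.1684  0.3865]
```

View pics/u_w.png

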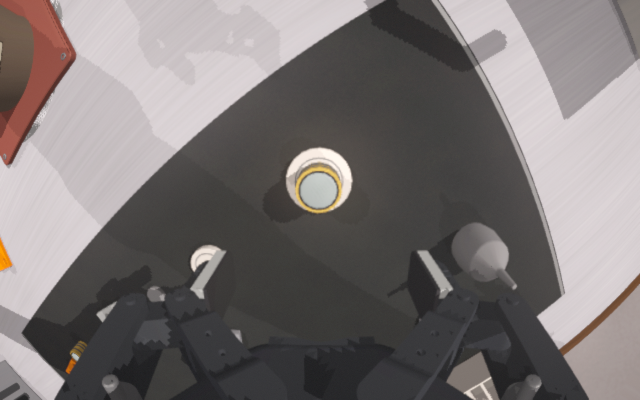

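```bash
python3 -c "
from h import *
go(.48,.03,.2,54.7)"
```

```text
t 22.7 yaw 54.74 turn [-0.001, -0.003, 0.001] shift [-165.4, 179.7, -3.6] force [-0.7 -0.   0.3] w 1.002
```

{"fn": "drive_tool", "kwargs": {
  "increments": [
    [[0,0,0],[-41,45,-2],-1],
    [[0,0,0],[-82,90,-3],-1],
    [[0,0,0],[-123,135,-3],-1],
    [[0,0,0],[-165,180,-3],-1],
    [[0,0,0],[-165,180,-3],-1]
  ]
}}

```text
time: 23.32
position: [0.4798, 0.0245, 0.198]
tcp_rot: [0.0, 0.89, 0.456, -0.001]
force: [-0.3, 1.2, -0.3]
gripper_width: 0.997
```

{"fn": "drive_tool", "kwargs": {
  "increments": [
    [[0,0,0],[0,0,0],-1]
  ]
}}

```text
time: 23.45
position: [0.4794, 0.0299, 0.1981]
tcp_rot: [0.0, 0.888, 0.459, -0.001]
force: [-0.7, 0.7, 0.7]
gripper_width: 1.0
```

```bash
python3 - <<'E'
from h import *
np.set_printoptions(precision=4,suppress=True)
im,r,t=snap('v_w'); c=(.436,.102); print(t)
o=ortho(im,r,t,c,.01); e=circfit(o,c,150); cv2.ellipse(o,e,(0,0,255),1)
cv2.imwrite('pics/v_o.png',cv2.resize(o,(400,400)))
go(.425,-.265,.2,54.7); print(observe()['joint_pos'])
E
```

```text
[0.4794 0.0299 0.1981]
circ [0.4361 0.1021] axes mm [48.0968 48.2854]
t 23.5 yaw 54.79 turn [-0.001, 0.001, 0.002] shift [-272.9, 126.0, -1.5] force [ 0.1  0.3 -0.5] w 0.998
[-1.2561 -0.0205  1.1139  1.9765  0.0206  1.1754  0.8061]
```

View pics/v_o.png

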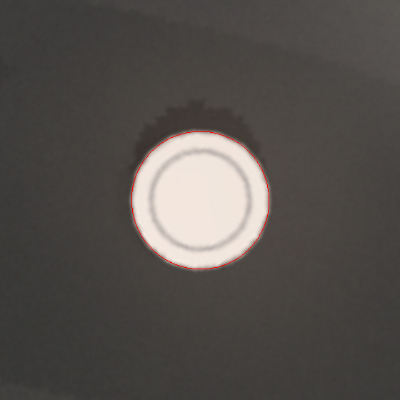

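View pics/v_w.png

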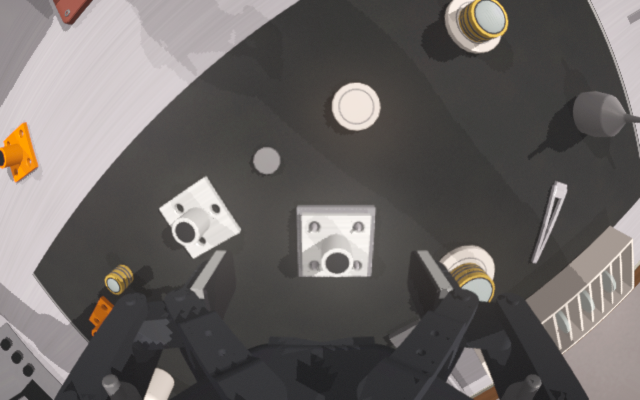

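{"fn": "drive_tool", "kwargs": {
  "increments": [
    [[0,0,0],[-50,15,-1],-1],
    [[0,0,0],[-100,40,-1],-1],
    [[0,0,0],[-150,63,-1],-1]
  ]
}}

```text
time: 23.88
position: [0.4447, -0.1292, 0.1999]
tcp_rot: [0.0, 0.887, 0.461, 0.0]
force: [2.0, -0.4, 0.2]
gripper_width: 1.006
```

```bash
python3 -c "
from h import *
go(.425,-.265,.2,54.7); print(observe()['joint_pos'],observe()['position'])"
```

```text
t 23.88 yaw 54.92 turn [0.0, -0.0, 0.004] shift [-122.5, 62.0, -0.2] force [ 2.  -0.4  0.2] w 1.006
[-1.14012994 -0.22338682  1.23012035  2.01371004  0.224856    1.21183445
  0.96040638] [ 0.44468389 -0.12916118  0.19985004]
```

```bash
python3 -c "
from h import *
go(.50,-.20,.2,54.7)"
```

```text
t 23.88 yaw 54.92 turn [0.0, -0.0, 0.004] shift [-26.2, 86.0, -0.1] force [ 2.  -0.4  0.2] w 1.006
```

{"fn": "drive_tool", "kwargs": {
  "increments": [
    [[0,0,0],[-13,43,0],-1],
    [[0,0,0],[-26,86,0],-1],
    [[0,0,0],[-26,86,0],-1]
  ]
}}

```text
time: 24.25
position: [0.5012, -0.1972, 0.1995]
tcp_rot: [-0.0, 0.887, 0.462, -0.0]
force: [-0.4, 0.1, 2.2]
gripper_width: 1.003
```

```bash
python3 -c "
from h import *
go(.43,-.265,.18,54.7); print(observe()['joint_pos'],observe()['position'])"
```

```text
t 24.25 yaw 55.01 turn [-0.001, 0.0, 0.005] shift [-96.4, -19.5, 19.6] force [-0.4  0.1  2.2] w 1.003
[-0.75445423  0.30017303  1.24306857  1.8492517  -0.30364516  1.20939838
  1.54495364] [ 0.50122984 -0.19719329  0.1995247 ]
```

{"fn": "drive_tool", "kwargs": {
  "increments": [
    [[0,0,0],[-45,-10,10],-1],
    [[0,0,0],[-45,-10,10],-1]
  ]
}}

```text
time: 24.5
position: [0.4622, -0.2318, 0.1887]
tcp_rot: [-0.001, 0.889, 0.458, -0.002]
force: [-0.6, 0.8, 0.6]
gripper_width: 0.997
```

```bash
python3 -c "
from h import *
go(.43,-.265,.18,54.7); print(observe()['joint_pos'],observe()['position'])"
```

```text
t 24.5 yaw 54.46 turn [-0.003, 0.004, -0.004] shift [-45.7, -6.9, 8.9] force [-0.6  0.8  0.6] w 0.997
[-0.73767356  0.24677387  1.28164875  1.90898306 -0.25292306  1.17594379
  1.58582653] [ 0.46224449 -0.23184781  0.18870951]
```

{"fn": "drive_tool", "kwargs": {
  "increments": [
    [[0,0,0],[-45,-7,9],-1],
    [[0,0,0],[-45,-7,9],-1],
    [[0,0,0],[-45,-7,9],-1]
  ]
}}

```text
time: 24.88
position: [0.4343, -0.261, 0.1812]
tcp_rot: [-0.0, 0.888, 0.46, 0.0]
force: [0.2, -0.5, -0.5]
gripper_width: 1.001
```

```bash
python3 - <<'E'
from h import *
np.set_printoptions(precision=4,suppress=True)
im,r,t=snap('w_w'); c=(.425,-.267); print(t,observe()['joint_pos'])
o=ortho(im,r,t,c,.032); e=circfit(o,c,sat=60,lo=60); cv2.ellipse(o,e,(0,0,255),1)
cv2.imwrite('pics/w_o.png',cv2.resize(o,(400,400)))
go(.425,-.267,.08,54.7)
E
```

```text
[ 0.4343 -0.261   0.1812] [-0.6953  0.2096  1.2947  1.9432 -0.2218  1.1501  1.6429]
circ [ 0.4472 -0.3107] axes mm [ 93.9752 125.1118]
t 24.93 yaw 54.86 turn [-0.0, -0.001, 0.003] shift [-10.4, -4.3, 101.3] force [ 0.9 -1.2 -0.1] w 1.003
```

View pics/w_o.png

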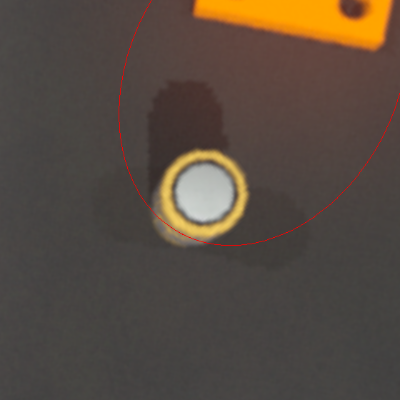

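View pics/w_w.png

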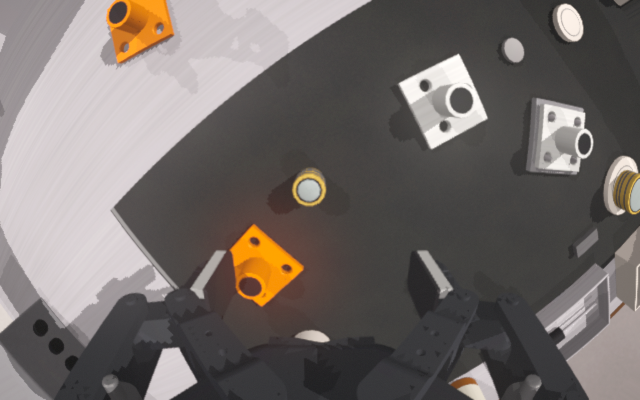

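```bash
python3 -c "
from h import *
go(.4268,-.2695,.075,54.7)"
```

```text
t 24.93 yaw 54.86 turn [-0.0, -0.001, 0.003] shift [-11.4, -1.4, 106.3] force [ 0.9 -1.2 -0.1] w 1.003
```

{"fn": "drive_tool", "kwargs": {
  "increments": [
    [[0,0,0],[-11.4,-1.4,50],-0.3],
    [[0,0,0],[-11.4,-1.4,90],-0.3],
    [[0,0,0],[-11.4,-1.4,106],-0.3],
    [[0,0,0],[-11.4,-1.4,106],-0.3],
    [[0,0,0],[-11.4,-1.4,106],-0.3]
  ]
}}

```text
time: 25.55
position: [0.4266, -0.2715, 0.0767]
tcp_rot: [0.001, 0.888, 0.46, 0.001]
force: [0.2, 0.1, 0.4]
gripper_width: 0.648
```

```bash
python3 - <<'E'
from h import *
np.set_printoptions(precision=4,suppress=True)
snap('x_w'); print(observe()['joint_pos'])
go(.4268,-.2695,.026,54.7)
E
```

```text
[-0.4617  0.3866  1.1106  2.0462 -0.4261  0.9592  1.8273]
t 25.6 yaw 54.74 turn [0.002, -0.001, 0.001] shift [1.6, -1.1, 50.7] force [ 0.8 -0.7 -0.8] w 0.648
```

View pics/x_w.png

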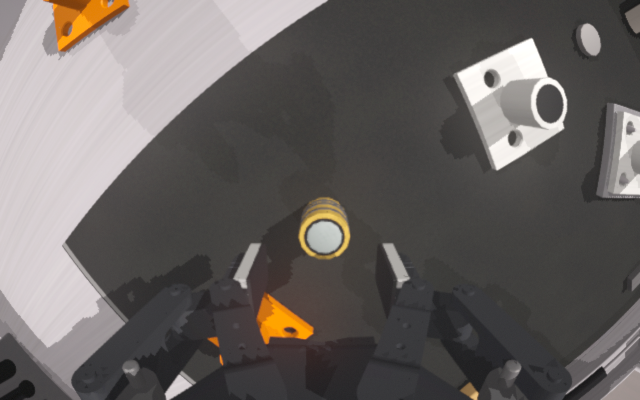

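{"fn": "drive_tool", "kwargs": {
  "increments": [
    [[0,0,0],[1.8,-0.6,30],-0.3],
    [[0,0,0],[1.8,-0.6,51],-0.3],
    [[0,0,0],[1.8,-0.6,51],-0.3],
    [[0,0,0],[1.8,-0.6,51],1],
    [[0,0,0],[1.8,-0.6,51],1]
  ],
  "force": 25
}}

```text
time: 26.22
position: [0.4269, -0.2698, 0.0257]
tcp_rot: [0.001, 0.888, 0.459, 0.001]
force: [-1.1, 0.5, 7.0]
gripper_width: 0.342
```

{"fn": "drive_tool", "kwargs": {
  "increments": [
    [[0,0,0],[0,0,0],1],
    [[0,0,0],[0,0,0],1],
    [[0,0,0],[0,0,0],1]
  ]
}}

```text
time: 26.6
position: [0.4269, -0.2698, 0.0257]
tcp_rot: [0.0, 0.888, 0.459, 0.001]
force: [-1.2, 1.2, 7.5]
gripper_width: 0.344
```

```bash
python3 - <<'E'
from h import *
print(observe()['position'],observe()['joint_pos'])
E
```

```text
[ 0.42691504 -0.26978013  0.02570317] [-0.37284787  0.46943761  1.01164574  2.07844563 -0.52630358  0.87086411
  1.89826464]
```

{"fn": "drive_tool", "kwargs": {
  "increments": [
    [[0,0,0],[0,0,-20],1],
    [[0,0,0],[0,0,-50],1],
    [[0,0,0],[0,0,-84],1],
    [[0,0,0],[0,0,-84],1],
    [[0,0,0],[0,0,-84],1]
  ]
}}

```text
time: 27.22
position: [0.4262, -0.2689, 0.1082]
tcp_rot: [-0.0, 0.888, 0.46, 0.0]
force: [0.4, 0.4, -1.3]
gripper_width: 0.341
```

```bash
python3 - <<'E'
from h import *
go(.47,-.10,.115,54.7); go(.4361,.1021,.115,54.7)
snap('y_w'); print(observe()['joint_pos'])
E
```

```text
t 27.23 yaw 54.73 turn [-0.0, -0.001, 0.0] shift [163.2, -61.8, -6.6] force [ 0.4  0.4 -1.3] w 0.341
t 27.23 yaw 54.73 turn [-0.0, -0.001, 0.0] shift [308.6, -206.2, -6.5] force [ 0.4  0.4 -1.3] w 0.341
[-0.52964631  0.33220178  1.17280333  2.02418357 -0.36170727  1.01589816
  1.77480831]
```

View pics/y_w.png

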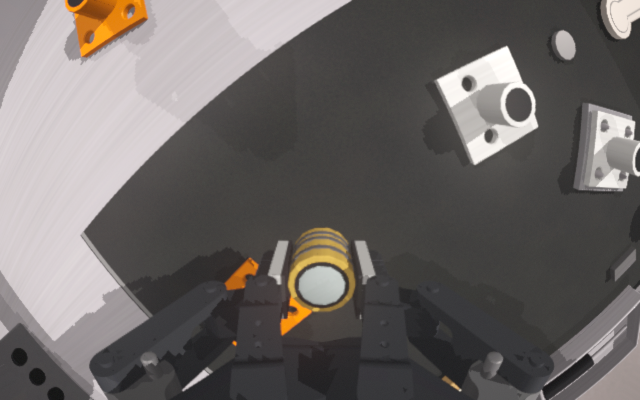

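{"fn": "drive_tool", "kwargs": {
  "increments": [
    [[0,0,0],[45,-6,-4],1],
    [[0,0,0],[90,-20,-8],1],
    [[0,0,0],[135,-35,-8],1],
    [[0,0,0],[175,-50,-8],1],
    [[0,0,0],[175,-50,-8],1]
  ]
}}

```text
time: 27.9
position: [0.4868, -0.0941, 0.1154]
tcp_rot: [-0.0, 0.887, 0.462, -0.001]
force: [-0.5, -1.0, 0.5]
gripper_width: 0.34
```

```bash
python3 - <<'E'
from h import *
go(.475,.07,.115,54.7)
print(observe()['joint_pos'],observe()['position'])
E
```

```text
t 27.9 yaw 55.03 turn [-0.002, 0.001, 0.006] shift [127.7, -103.7, 0.4] force [-0.5 -1.   0.5] w 0.34
[-0.94793473  0.30118213  1.21038963  2.03484539 -0.33037244  1.02455937
  1.38430374] [ 0.4867804  -0.09412362  0.11537727]
```

{"fn": "drive_tool", "kwargs": {
  "increments": [
    [[0,0,0.003],[42,-34,0],1],
    [[0,0,0.006],[84,-68,0],1],
    [[0,0,0.006],[127,-104,0],1],
    [[0,0,0.006],[127,-104,0],1]
  ]
}}

```text
time: 28.4
position: [0.4742, 0.0698, 0.1157]
tcp_rot: [-0.0, 0.888, 0.46, -0.001]
force: [0.4, -1.4, -1.5]
gripper_width: 0.34
```

```bash
python3 - <<'E'
from h import *
np.set_printoptions(precision=4,suppress=True)
im,r,t=snap('z_w'); c=(.436,.102); print(t,observe()['joint_pos'])
go(.4361,.1021,.0362,54.7)
o=ortho(im,r,t,c,.01); e=circfit(o,c,150); cv2.ellipse(o,e,(0,0,255),1)
cv2.imwrite('pics/z_o.png',cv2.resize(o,(400,400)))
E
```

```text
[0.4742 0.0698 0.1157] [-1.3561  0.2523  1.2674  2.0727 -0.2839  1.0118  1.0079]
t 28.45 yaw 54.55 turn [-0.0, 0.001, -0.003] shift [6.4, -51.5, 79.6] force [ 0.5 -1.4 -0.3] w 0.34
circ [0.4362 0.1022] axes mm [48.0334 48.0949]
```

View pics/z_o.png

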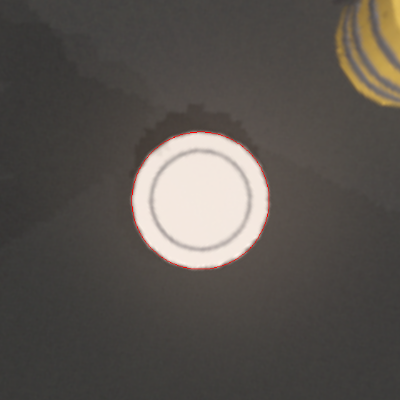

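View pics/z_w.png

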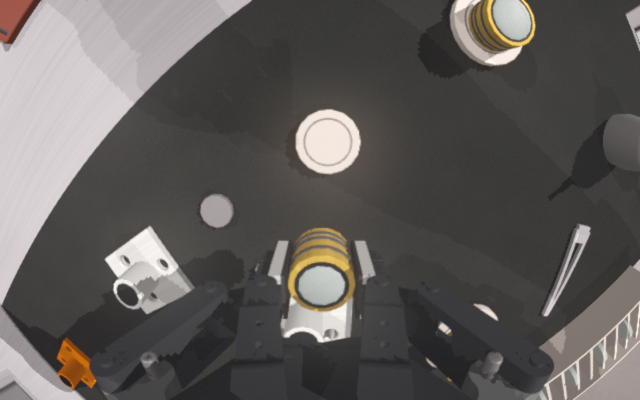

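{"fn": "drive_tool", "kwargs": {
  "increments": [
    [[0,0,0],[3,-25,0],1],
    [[0,0,0],[6.4,-51.5,15],1],
    [[0,0,0],[6.4,-51.5,40],1],
    [[0,0,0],[6.4,-51.5,60],1],
    [[0,0,0],[6.4,-51.5,60],1]
  ]
}}

```text
time: 29.08
position: [0.436, 0.0985, 0.0553]
tcp_rot: [0.001, 0.89, 0.455, -0.002]
force: [0.8, -1.2, -1.2]
gripper_width: 0.344
```

```bash
python3 - <<'E'
from h import *
go(.4362,.1021,.0358,54.7); snap('A_w'); print(observe()['joint_pos'])
E
```

```text
t 29.07 yaw 54.15 turn [-0.0, 0.004, -0.01] shift [3.1, -1.9, 19.5] force [ 0.8 -1.2 -1.2] w 0.344
[-1.37576219  0.28144978  1.18180539  2.18977304 -0.33972486  0.87332788
  0.96042617]
```

View pics/A_w.png

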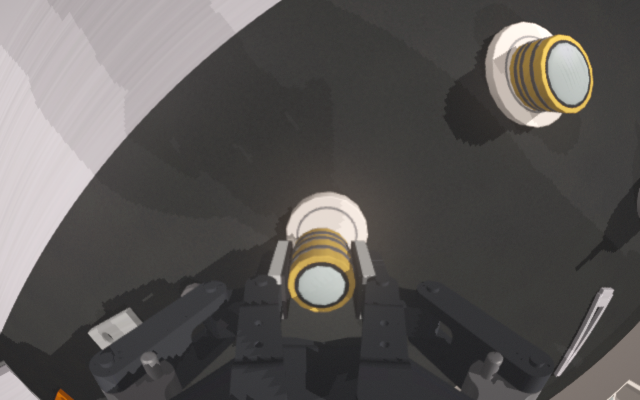

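{"fn": "drive_tool", "kwargs": {
  "increments": [
    [[0,0,0],[1.5,-1,10],1],
    [[0,0,0],[1.5,-1,16],1],
    [[0,0,0],[1.5,-1,17],1],
    [[0,0,0],[1.5,-1,17],1]
  ]
}}

```text
time: 29.62
position: [0.4369, 0.103, 0.0394]
tcp_rot: [-0.0, 0.89, 0.457, -0.0]
force: [1.1, -0.2, -0.2]
gripper_width: 0.346
```

```bash
python3 - <<'E'
from h import *
go(.4362,.1021,.0358,54.7); print(observe()['position'])
E
```

```text
t 29.62 yaw 54.35 turn [-0.0, 0.0, -0.006] shift [-1.2, -0.0, 3.6] force [ 1.1 -0.2 -0.2] w 0.346
[0.4369108  0.10304504 0.03944363]
```

{"fn": "drive_tool", "kwargs": {
  "increments": [
    [[0,0,0],[-1,0,2],1],
    [[0,0,0],[-1,0,3.5],1],
    [[0,0,0],[-1,0,3.7],1],
    [[0,0,0],[-1,0,3.7],1]
  ]
}}

```text
time: 30.12
position: [0.4362, 0.1023, 0.0357]
tcp_rot: [-0.0, 0.89, 0.457, -0.0]
force: [-1.7, -0.4, 3.1]
gripper_width: 0.344
```

{"fn": "drive_tool", "kwargs": {
  "increments": [
    [[0,0,0],[0,0,0],0],
    [[0,0,0],[0,0,0],-0.4],
    [[0,0,0],[0,0,0],-1],
    [[0,0,0],[0,0,0],-1],
    [[0,0,0],[0,0,0],-1]
  ]
}}

```text
time: 30.75
position: [0.4362, 0.1023, 0.0357]
tcp_rot: [-0.0, 0.89, 0.457, -0.0]
force: [0.4, 0.1, -0.0]
gripper_width: 0.999
```

{"fn": "drive_tool", "kwargs": {
  "increments": [
    [[0,0,0],[0,0,-20],-1],
    [[0,0,0],[0,0,-60],-1],
    [[0,0,0],[0,0,-110],-1],
    [[0,0,0],[0,0,-140],-1],
    [[0,0,0],[0,0,-140],-1]
  ]
}}

```text
time: 31.38
position: [0.4375, 0.1031, 0.1779]
tcp_rot: [-0.004, 0.89, 0.457, 0.003]
force: [-0.2, 0.9, -0.5]
gripper_width: 1.004
```

```bash
python3 - <<'E'
from h import *
np.set_printoptions(precision=4,suppress=True)
im,r,t=snap('B_w'); c=(.4362,.102); print(t,observe()['joint_pos'])
circfit(ortho(im,r,t,c,.042),c,sat=60,lo=60); circfit(ortho(im,r,t,c,.010),c,150)
cv2.imwrite('pics/B_s.png',capture('scene')); cv2.imwrite('pics/B_t.png',capture('top'))
E
```

```text
[0.4375 0.1031 0.1779] [-1.6284 -0.2444  1.203   2.0711  0.2416  1.1657  0.4172]
circ [0.4346 0.1033] axes mm [29.7538 35.5475]
circ [0.436  0.1027] axes mm [47.5435 49.6882]
```

View pics/B_w.png

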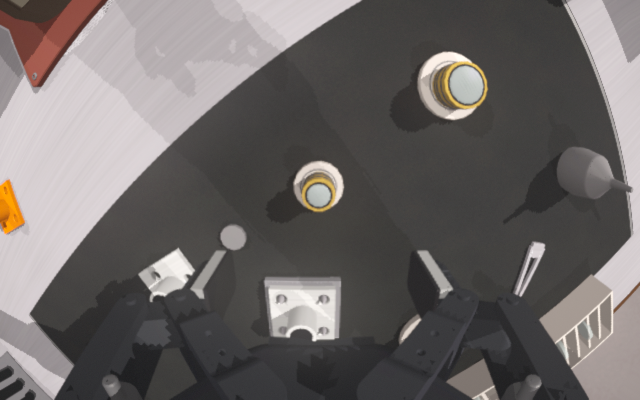

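View pics/B_s.png

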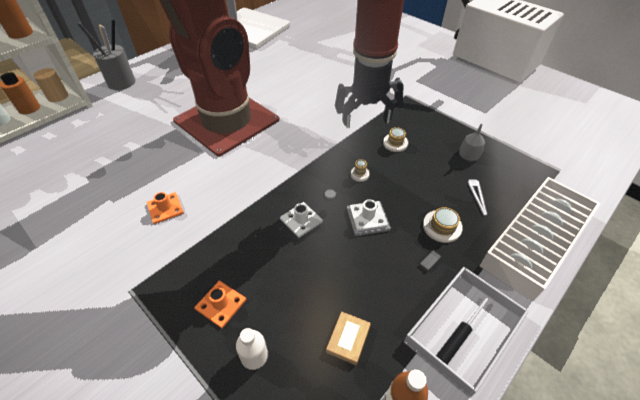

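The scene picture shows the flange fitted at (369,213). The large, medium and small cells stand upright on their pads at (443,223), (396,137) and (360,168). The three-hole flange at (302,217) and the orange ones look unmoved, and the gripper is clear of everything.

{"fn": "drive_tool", "kwargs": {
  "increments": [
    [[0,0,0],[0,0,0],-1],
    [[0,0,0],[0,0,0],-1],
    [[0,0,0],[0,0,0],-1]
  ]
}}

```text
time: 31.9
position: [0.4361, 0.102, 0.1753]
tcp_rot: [0.001, 0.89, 0.457, -0.001]
force: [-0.3, -0.7, -0.5]
gripper_width: 0.998
```

```bash
python3 -c "
from h import *
s=observe(); print(s['time'],s['position'],s['force']); print(job_done())"
```

```text
31.9 [0.43610386 0.10196267 0.17525185] [-0.34471875 -0.68648503 -0.51129533]
the job is handed in; nothing more can be done
None
```

I fitted the four-hole flange on the stud plate, then set the large, medium and small cells on their pads in that order. I handed the job in at 31.9 s; the hand-in reports no verdict.

My last checks, all from camera pictures:
- **Flange:** the wrist pictures show it lying flat with the studs through its holes. I did not take a numeric measurement of it after letting go.
- **Large cell:** about 3 mm off its pad's centre.
- **Medium cell:** about 1 mm off its pad's centre.
- **Small cell:** about 1.5 mm off its pad's centre.
- **Left alone:** the three-hole flange and both orange look-alikes looked unmoved. The gripper was open and clear, and the force reading was at noise level.

One check disagreed: the circle fit for the small cell before its grasp locked onto the orange flange. I took that position from the rectified picture by eye instead, and a closer picture confirmed it to about 2 mm.

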